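# Scoop brass nuts from the parts bin into the open hardware drawer

### The job

Pull the drawer of the blue hardware unit well open, then use the scoop to shovel brass nuts out of the grey parts bin and tip at least three of the five into that drawer, never touching a nut with the gripper and not ramming the scoop hard into the bin. Finish with the drawer still open, every nut either in the drawer or in the bin, and the scoop let go and standing level on the bench; leave the red plate stack, the bushing and the yellow cup alone.

Things in the scene. Friction and masses are not known exactly. Their poses are not given: they have to be found in the camera images.
- unit_drawer0 (a joint): how far the drawer is pulled out of the unit, in m: 0 shut, 0.166 fully out; it moves towards -x of unit and takes a few newtons
- unit: blue hardware unit, 240 mm deep (x) x 220 wide (y) x 90 high, fixed to the bench, with one grey-fronted drawer; origin at the centre of its underside, its drawer front faces its -x, z up
- unit_drawer0_handle (a point): middle of the drawer's steel bar handle: round bar 11 mm thick, 110 mm long along the unit's y, centre line 35 mm in front of the drawer front and 52 mm above the bench (38 mm below the unit's top); a free gap of 29 mm lies between bar and drawer front; moves with the drawer
- drawer_floor (a point): centre of the drawer's inner floor, 22 mm above the bench, axes as the unit's, moves with the drawer; the drawer is 195 mm long (x) x 178 wide (y) inside; side walls rise 46 mm above the floor, the front panel 56 mm; its inner front face lies 97 mm in -x from this point; the unit's top covers what is not pulled out
- bin: grey open parts bin fixed to the bench, walls 45 mm high, 4 mm thick; origin on the bench under it. Inner floor 4 mm above the origin, flat from x = -90 to 120 mm, y = -54 to 54 mm; at the -x end the inner wall slopes outwards from (x -90, z 4) up to the rim (x -116, z 45); the other walls are upright
- scoop: steel hand scoop with an orange grip, 0.18 kg, loose, standing level on the bench; origin on its underside, mouth facing its -x. Floor 2 mm thick from the lip (x = -50 mm) to the back wall (x = 40 mm), 84 mm wide; side walls 12 mm high from x = -33 to -7 mm, then 28 mm; back wall 34 mm high. For the grip see scoop_grip
- scoop_grip (a point): point on the centre line of the scoop's orange grip at (48, 0, 107) mm in the scoop's frame, axes as the scoop's. The grip is a 22 x 22 mm square bar, 108 mm long, rising from the back wall and leaning back by 10 degrees: its direction is (0.174, 0, 0.985) and it ends 26 mm above this point along the bar
- scoop_lip (a point): middle of the scoop's front lip, on the underside, at (-50, 0, 0) mm in the scoop's frame; axes as the scoop's
- nut0: one of five alike brass hexagon nuts in the bin, 25 mm over the corners, 22 over the flats, 12 mm high, about 30 g, chamfered edges, dark closed bore; origin at the centre of its underside, z through the bore
- nut1: one of five alike brass hexagon nuts in the bin, 25 mm over the corners, 22 over the flats, 12 mm high, about 30 g, chamfered edges, dark closed bore; origin at the centre of its underside, z through the bore
- nut2: one of five alike brass hexagon nuts in the bin, 25 mm over the corners, 22 over the flats, 12 mm high, about 30 g, chamfered edges, dark closed bore; origin at the centre of its underside, z through the bore
- nut3: one of five alike brass hexagon nuts in the bin, 25 mm over the corners, 22 over the flats, 12 mm high, about 30 g, chamfered edges, dark closed bore; origin at the centre of its underside, z through the bore
- nut4: one of five alike brass hexagon nuts in the bin, 25 mm over the corners, 22 over the flats, 12 mm high, about 30 g, chamfered edges, dark closed bore; origin at the centre of its underside, z through the bore
- plates: bystander: red block of stacked insulating plates, 100 x 100 x 45 mm; origin under its centre
- bush: bystander: dark steel bushing 52 mm across with a flange 84 mm across at 50 mm height and a brass stud on top, 80 mm high; origin under its centre
- cup: bystander: empty yellow cup 64 mm across, 70 mm high; origin under its centre
Not all that is in view belongs to the job. What is shaped like the scoop but green is not meant.

How it is judged:
On the way:
1. the drawer is pulled open by at least 100 mm (value of joint unit_drawer0 above 0.1 m), for 0.2 s.
At the end, for the whole second after the job is handed in: At least three nuts lie inside the drawer and every other nut lies inside the drawer or the bin, all at rest; the drawer is still open by more than 80 mm; the scoop stands level (within 0.1 rad) and at rest on the bench, not in the bin ((y of each of nut0, nut1, nut2 in the frame of drawer_floor below 0.09 m or y of each of nut0, nut1, nut3 in the frame of drawer_floor below 0.09 m or y of each of nut0, nut1, nut4 in the frame of drawer_floor below 0.09 m or y of each of nut0, nut2, nut3 in the frame of drawer_floor below 0.09 m or y of each of nut0, nut2, nut4 in the frame of drawer_floor below 0.09 m or y of each of nut0, nut3, nut4 in the frame of drawer_floor below 0.09 m or y of each of nut1, nut2, nut3 in the frame of drawer_floor below 0.09 m or y of each of nut1, nut2, nut4 in the frame of drawer_floor below 0.09 m or y of each of nut1, nut3, nut4 in the frame of drawer_floor below 0.09 m or y of each of nut2, nut3, nut4 in the frame of drawer_floor below 0.09 m) and ((x of nut0 in the frame of drawer_floor between -0.098 and 0.098 m and y of nut0 in the frame of drawer_floor between -0.089 and 0.089 m and z of nut0 in the frame of drawer_floor between -0.004 and 0.045 m) or (x of nut0 in the frame of bin between -0.118 and 0.121 m and y of nut0 in the frame of bin between -0.055 and 0.055 m and z of nut0 in the frame of bin between 0 and 0.045 m)) and ((x of nut1 in the frame of drawer_floor between -0.098 and 0.098 m and y of nut1 in the frame of drawer_floor between -0.089 and 0.089 m and z of nut1 in the frame of drawer_floor between -0.004 and 0.045 m) or (x of nut1 in the frame of bin between -0.118 and 0.121 m and y of nut1 in the frame of bin between -0.055 and 0.055 m and z of nut1 in the frame of bin between 0 and 0.045 m)) and ((x of nut2 in the frame of drawer_floor between -0.098 and 0.098 m and y of nut2 in the frame of drawer_floor between -0.089 and 0.089 m and z of nut2 in the frame of drawer_floor between -0.004 and 0.045 m) or (x of nut2 in the frame of bin between -0.118 and 0.121 m and y of nut2 in the frame of bin between -0.055 and 0.055 m and z of nut2 in the frame of bin between 0 and 0.045 m)) and ((x of nut3 in the frame of drawer_floor between -0.098 and 0.098 m and y of nut3 in the frame of drawer_floor between -0.089 and 0.089 m and z of nut3 in the frame of drawer_floor between -0.004 and 0.045 m) or (x of nut3 in the frame of bin between -0.118 and 0.121 m and y of nut3 in the frame of bin between -0.055 and 0.055 m and z of nut3 in the frame of bin between 0 and 0.045 m)) and ((x of nut4 in the frame of drawer_floor between -0.098 and 0.098 m and y of nut4 in the frame of drawer_floor between -0.089 and 0.089 m and z of nut4 in the frame of drawer_floor between -0.004 and 0.045 m) or (x of nut4 in the frame of bin between -0.118 and 0.121 m and y of nut4 in the frame of bin between -0.055 and 0.055 m and z of nut4 in the frame of bin between 0 and 0.045 m)) and linear speed of each of nut0, nut1, nut2, nut3, nut4, scoop below 0.02 m/s and value of joint unit_drawer0 above 0.08 m and height (world z) of scoop between -0.004 and 0.006 m and angle between scoop's own z axis and vertical below 0.1 rad and horizontal distance between scoop and bin above 0.09 m); the robot touches nothing.
It fails at once if the gripper's fingers or the arm touch a nut (contact force between any of the fingers, the arm and nut0 above 0.5 N or contact force between any of the fingers, the arm and nut1 above 0.5 N or contact force between any of the fingers, the arm and nut2 above 0.5 N or contact force between any of the fingers, the arm and nut3 above 0.5 N or contact force between any of the fingers, the arm and nut4 above 0.5 N).
It fails at once if the scoop is rammed into the bin with more than 50 N (contact force between scoop and bin above 50 N).
It fails at once if the plates, the bushing or the cup are shifted by more than 20 mm (distance of any of plates, bush, cup from where it was at the start of the episode above 0.02 m).
It fails at once if the bushing or the cup is tipped over (angle between any of bush, cup's own z axis and vertical above 0.5 rad).
It also fails if it takes over 72 s, if anything falls off the work surface, if the arm or the gripper's body presses on something with over 40 N, if the wrist force passes 120 N, or if a joint passes its speed limit or range.

### The arm

A 7-joint arm with a two-finger parallel gripper is mounted at the origin on the work surface. World frame = base frame: x ahead of the robot, y to its left, z up, the work surface at z = 0. Lengths are in m, angles in rad, forces in N, time in s.
With the tool pointing down it reaches from about 0.4 to 0.9 m from the base axis. Payload 5.5 kg.
Tool frame: the origin (TCP) lies between the finger pads; the fingertips stand 19 mm ahead of it and the grasp point (between the pads) is the TCP; z points along the fingers, x is the direction in which the jaws open and shut, and the axes are right-handed (so a half turn about z gives the same grasp; the last joint's range is limited). The gripper opens to 92 mm and grips with 3 to 60 N. Pads are 19 mm wide; open, the fingers measure 130 mm over their backs; the gripper's body (75 mm by 190 mm) begins 47 mm behind the grasp point.
Start: joints at [1.488, 0.501, -0.427, 1.55, 0.221, 1.138, -0.21], TCP at [0.22, -0.612, 0.246] pointing down, gripper open.
Joint ranges: [-2.88, 2.88], [-0.31, 2.03], [-1.54, 1.56], [0.2, 2.42], [-1.41, 4.55], [0.19, 2.02], [-2.57, 2.57]. Speed limits (rad/s): [2.57, 2.57, 3.14, 3.14, 3.14, 3.14, 3.14].

### API

Orientations are given as a rotation vector (axis times angle).
In Python, from workcell import bot gives the robot as it stands.
- The arm moves only by the tool move_arm, never from a script. Its argument "rows" is a list of rows, each a list of 7 numbers: the shift along the tool's x, y, z in m, then the turn, a rotation vector about the tool's x, y, z in degrees, then the opening in per cent of the stroke, from 0 (shut) to 100 (fully open). In form: [[tx, ty, tz, ax, ay, az, hand], ...]. A call has 1 to 12 rows; each row shifts and turns the commanded pose from where the row before left it, along the tool's axes as they then stand; what a row does not reach is not made up. A row lasts 1/10 s, in which the tool goes at most 50 mm and 8.59 degrees, less where a joint would pass 70% of its speed; a pose out of reach is approached as far as the arm can. A call is refused whole if a number of a shift passes 0.05 or a number of a turn 8.59, either way. A call with a gripper value outside its range is refused whole. The fingers move at their own pace and stop on an object; "force" is the grip in N (left out, the last holds). Time passes only in rows, so rows that do not move let the fingers close. It gives the time, the measured TCP pose, the force and the opening at its end, in the units of the state.
- bot.get_state(): the state, without advancing time (a new reading comes with each control period).
- bot.grab_frame(name): name is "side" or "top" or "wrist"; returns the picture (420x560x3 uint8, blue, green, red); there is no depth.
- bot.camera_model(name): a dict with "intrinsics" (3x3 intrinsics, pixels), "T" (4x4, takes a point from camera to world coordinates). Camera axes: x right, y up, looking along -z (the intrinsics and any distortion apply to the point x, -y, -z); pixel columns grow to the right and rows downward; lengths in m; the calibration is good to about 2 mm. A picture is of the moment at which its call begins: read the wrist's pose just before it. camera_model takes no time and is no camera call; for the wrist camera it gives the pose at the moment of the call.
- bot.sign_off(): hands the job in, once; it reports no verdict.
Trained networks look in the newest picture that a camera, given by its name, has taken for a name from the list of things; names that differ only in an ending like _2 or _b are one class to them, and where a whole thing is asked for, a point or a joint stands for the part that bears it (a point fixed in the world has none). Each returns a list of dicts, best first, with "score" (0 to 1); they miss things now and then, are a little off and sometimes report something else, mostly with a low value. They report only what shows in the picture. A call takes as long as a camera call. They do not tell look-alikes from the thing itself.
- bot.boxes_of(camera, name): "xyz" ([x, y, z] in m, in world coordinates, good to about 4 mm: the middle of the surface that is visible of it).
The state is a dict: "time_s": time; "q": joint angles; "qvel": joint speeds; "effort": joint torques, N m; "position": TCP position; "eef_rot": TCP orientation; "force": force on the tool from outside, world axes, zero at the start; "moment": the same for the moment, N m; "width": finger opening in m.
Only numpy, scipy, OpenCV 4.12 (cv2) and the standard library are available. Lean on these libraries where they do the work, as an engineer would, in place of code of your own. Each camera call takes 0.05 s, during which the arm holds its last target. There are 200 camera calls.

## Working session

There is one attempt and no reset: what is moved stays moved. The work goes in short steps, Python scripts to look and compute and a tool call to move; the robot and the scene stay as the last step left them, time stands still between calls to the robot, and variables do not carry over. Pictures are saved under pics/ and viewed, about 8 in all and at most 12, crops included, and the job is handed in when it is done.

Besides the shell and the picture viewer there is one more tool, called after ">>>" by a JSON object that holds its "op" and its "data", one argument or row to a line. move_arm: Moves the arm, as the interface text tells. Its arguments: {"type":"object","properties":{"rows":{"type":"array"},"force":{"type":"number"}},"required":["rows"]}

```bash
ls; mkdir -p pics
cat > h.py <<'E'
import numpy as np,cv2
from scipy.spatial.transform import Rotation as R
from workcell import bot
def proj(cam,P):
    m=bot.camera_model(cam);T=np.linalg.inv(m["T"]);p=T[:3,:3]@np.asarray(P,float)+T[:3,3]
    u=np.array(m["intrinsics"])@np.array([p[0],-p[1],-p[2]]);return u[:2]/u[2]
def unproj(cam,uv,z):
    m=bot.camera_model(cam);T=np.array(m["T"]);d=np.linalg.inv(np.array(m["intrinsics"]))@np.array([uv[0],uv[1],1.])
    d=T[:3,:3]@np.array([d[0],-d[1],-d[2]]);o=T[:3,3];return o+d*(z-o[2])/d[2]
E
python3 - <<'E'
from h import *
ims=[]
for c in("top","side"):
    im=bot.grab_frame(c);cv2.imwrite(f"pics/{c}0.png",im);m=bot.camera_model(c)
    print(c,np.round(m["T"],3).tolist(),np.round(m["intrinsics"],1).tolist())
    for n in("unit","unit_drawer0_handle","bin","scoop","scoop_grip","nut0","plates","bush","cup"):
        for d in bot.boxes_of(c,n)[:7]: print(c,n,round(d["score"],2),np.round(d["xyz"],3),np.round(proj(c,d["xyz"])))
s=bot.get_state();print({k:np.round(v,3) for k,v in s.items()})
E
```

```text
pics
top [[-0.017, 0.985, -0.173, 0.186], [-1.0, -0.018, -0.0, 0.083], [-0.003, 0.173, 0.985, 1.547], [0.0, 0.0, 0.0, 1.0]] [[518.7, 0.0, 280.7], [0.0, 518.7, 210.2], [0.0, 0.0, 1.0]]
top unit 0.57 [ 0.68  -0.23   0.088] [386. 129.]
top unit_drawer0_handle 0.85 [ 0.575 -0.235  0.056] [387. 166.]
top unit_drawer0_handle 0.69 [0.425 0.027 0.014] [300. 220.]
top unit_drawer0_handle 0.67 [ 0.68  -0.233  0.086] [387. 129.]
top bin 0.95 [0.502 0.057 0.004] [289. 196.]
top bin 0.58 [0.329 0.291 0.051] [209. 252.]
top scoop 0.88 [0.59  0.488 0.001] [148. 170.]
top scoop 0.72 [0.166 0.31  0.004] [205. 310.]
top scoop 0.56 [0.496 0.325 0.002] [201. 199.]
top scoop_grip 0.97 [0.495 0.322 0.006] [201. 199.]
top scoop_grip 0.94 [0.163 0.304 0.003] [207. 311.]
top scoop_grip 0.58 [0.591 0.494 0.003] [146. 170.]
top nut0 0.56 [0.449 0.074 0.013] [284. 212.]
top nut0 0.43 [0.459 0.038 0.017] [296. 209.]
top nut0 0.36 [0.424 0.024 0.013] [301. 220.]
top plates 0.57 [0.717 0.303 0.049] [206. 124.]
top bush 0.75 [0.328 0.288 0.054] [210. 253.]
top cup 0.65 [0.738 0.108 0.041] [271. 117.]
side [[-0.937,
[... 611 characters left out ...]
0.004] [238. 290.]
side scoop_grip 0.61 [0.584 0.502 0.006] [181. 332.]
side plates 0.82 [0.717 0.32  0.047] [166. 257.]
side bush 0.81 [0.328 0.295 0.051] [300. 287.]
side cup 0.34 [0.496 0.331 0.003] [238. 291.]
{'time_s': np.float64(1.0), 'q': array([ 1.488,  0.501, -0.427,  1.55 ,  0.221,  1.138, -0.21 ]), 'qvel': array([-0.001,  0.001, -0.001, -0.   ,  0.001, -0.001,  0.   ]), 'effort': array([-1.0000e-03, -5.6646e+01, -5.8110e+00, -2.7951e+01, -6.7000e-02,
        2.1000e-02,  0.0000e+00]), 'position': array([ 0.22 , -0.612,  0.246]), 'eef_rot': array([-2.57 ,  1.806, -0.   ]), 'force': array([-0.754, -0.554,  0.88 ]), 'moment': array([0.009, 0.021, 0.036]), 'width': np.float64(0.092)}
```

View pics/top0.png

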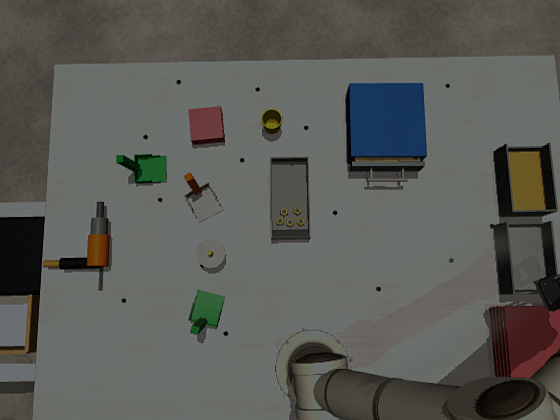

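View pics/side0.png

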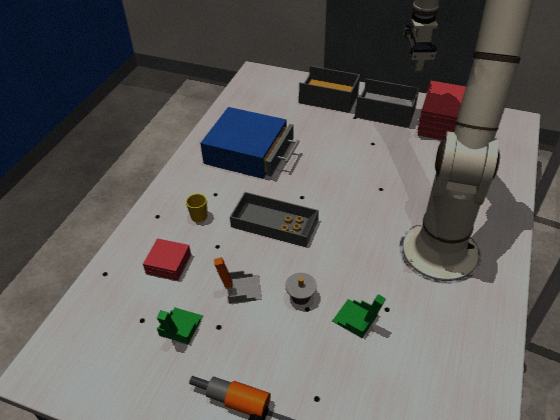

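Run:
```python
from h import *
t=cv2.imread("pics/top0.png");s=cv2.imread("pics/side0.png")
f=lambda im,x,y,w,h:cv2.resize(im[y:y+h,x:x+w],(400,300),interpolation=cv2.INTER_CUBIC)
a=np.vstack([np.hstack([f(t,230,150,120,90),f(t,160,160,80,60)]),np.hstack([f(s,220,180,120,90),f(s,190,245,80,60)])])
a=cv2.convertScaleAbs(a,alpha=1.4);cv2.imwrite("pics/crop1.png",a)
```

```text
(no output)
```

View pics/crop1.png

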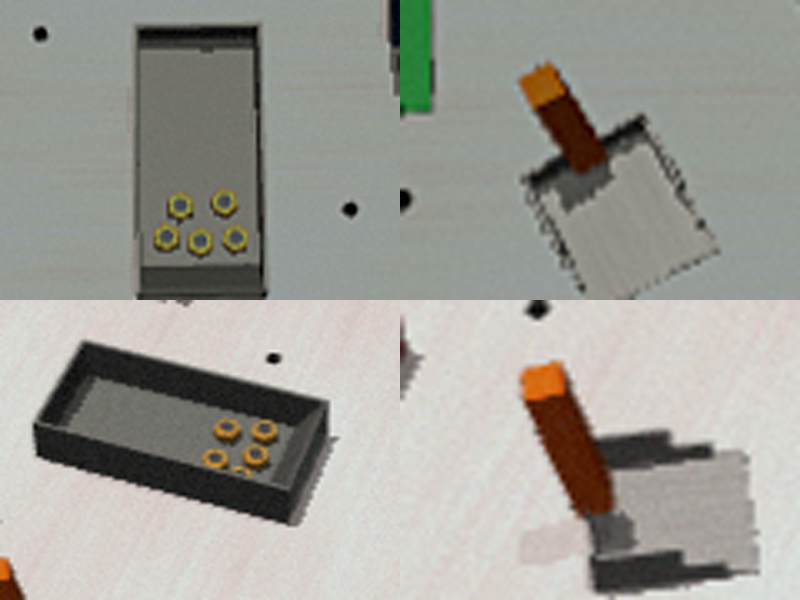

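```bash
cat >> h.py <<'E'
def down(yaw):  # tool pointing down, tool x at world yaw (deg)
    c,s=np.cos(np.radians(yaw)),np.sin(np.radians(yaw));return np.array([[c,s,0],[s,-c,0],[0,0,-1.]])
def plan(p,Rm,targets):
    """targets: (pos, R, nrows, hand)"""
    p=np.array(p,float);C=R.from_matrix(Rm);out=[]
    for q,Q,n,hand in targets:
        q=np.array(q,float);p0=p.copy();Q=R.from_matrix(Q);rv=(Q*C.inv()).as_rotvec();C0=C
        for i in range(1,n+1):
            gp=p0+(q-p0)*i/n;gC=R.from_rotvec(rv*i/n)*C0
            t=np.round(C.inv().apply(gp-p),3);w=np.round(np.degrees((C.inv()*gC).as_rotvec()),1)
            assert abs(t).max()<=.05 and abs(w).max()<=8.59,(t,w)
            out.append([*map(float,t),*map(float,w),hand]);p=p+C.apply(t);C=C*R.from_rotvec(np.radians(w))
    for i in range(0,len(out),12): print("["+",".join("[%g,%g,%g,%g,%g,%g,%g]"%tuple(r) for r in out[i:i+12])+"]")
    return p,C.as_matrix()
def here():
    s=bot.get_state();return s["position"],R.from_rotvec(s["eef_rot"]).as_matrix()
E
python3 - <<'E'
from h import *
print([d for d in dir(bot) if d[0]!='_'])
p,M=here();T=np.linalg.inv(np.block([[M,np.array(p)[:,None]],[np.zeros((1,3)),np.eye(1)]]))@bot.camera_model("wrist")["T"];print(np.round(T,3))
print(np.round(bot.camera_model("wrist")["intrinsics"],0).tolist())
plan(p,M,[([.44,-.235,.30],down(0),15,22)])
E
```

```text
['Unreachable', 'boxes_of', 'camera_model', 'get_state', 'grab_frame', 'sign_off']
[[ 1.     0.    -0.001  0.   ]
 [-0.    -0.962 -0.272 -0.072]
 [-0.001  0.272 -0.962 -0.138]
 [ 0.     0.     0.     1.   ]]
[[330.0, 0.0, 284.0], [0.0, 330.0, 213.0], [0.0, 0.0, 1.0]]
[[-0.019,-0.022,-0.004,-0,-0,-4.7,22],[-0.016,-0.024,-0.003,-0,-0,-4.7,22],[-0.015,-0.025,-0.004,-0,-0,-4.6,22],[-0.013,-0.026,-0.003,-0,-0,-4.7,22],[-0.01,-0.027,-0.004,-0,-0,-4.7,22],[-0.009,-0.028,-0.004,-0,-0,-4.7,22],[-0.006,-0.029,-0.003,-0,-0,-4.7,22],[-0.003,-0.028,-0.004,-0,-0,-4.6,22],[-0.001,-0.029,-0.004,-0,-0,-4.7,22],[0.001,-0.03,-0.003,-0,-0,-4.7,22],[0.003,-0.028,-0.004,-0,-0,-4.7,22],[0.006,-0.029,-0.003,-0,-0,-4.7,22]]
[[0.008,-0.028,-0.004,0,-0,-4.6,22],[0.01,-0.027,-0.004,0,-0,-4.7,22],[0.013,-0.026,-0.003,0,-0,-4.7,22]]
```

>>> {"op": "move_arm", "data": {
  "rows": [
    [-0.019,-0.022,-0.004,0,0,-4.7,22],
    [-0.016,-0.024,-0.003,0,0,-4.7,22],
    [-0.015,-0.025,-0.004,0,0,-4.6,22],
    [-0.013,-0.026,-0.003,0,0,-4.7,22],
    [-0.01,-0.027,-0.004,0,0,-4.7,22],
    [-0.009,-0.028,-0.004,0,0,-4.7,22],
    [-0.006,-0.029,-0.003,0,0,-4.7,22],
    [-0.003,-0.028,-0.004,0,0,-4.6,22],
    [-0.001,-0.029,-0.004,0,0,-4.7,22],
    [0.001,-0.03,-0.003,0,0,-4.7,22],
    [0.003,-0.028,-0.004,0,0,-4.7,22],
    [0.006,-0.029,-0.003,0,0,-4.7,22]
  ]
}}

```text
time_s: 2.2
position: [0.3966, -0.3092, 0.2892]
eef_rot: [3.118, -0.377, 0.001]
force: [0.0, -0.9, -0.8]
width: 0.0203
```

>>> {"op": "move_arm", "data": {
  "rows": [
    [0.008,-0.028,-0.004,0,0,-4.6,22],
    [0.01,-0.027,-0.004,0,0,-4.7,22],
    [0.013,-0.026,-0.003,0,0,-4.7,22],
    [0,0,0,0,0,0,22],
    [0,0,0,0,0,0,22],
    [0,0,0,0,0,0,22]
  ]
}}

```text
time_s: 2.8
position: [0.4394, -0.236, 0.2996]
eef_rot: [3.141, -0.003, -0.001]
force: [0.8, -0.6, -0.7]
width: 0.0202
```

Run:
```python
from h import *
p,M=here();print(np.round(p,4),np.round(M,3).tolist(),bot.get_state()["width"])
im=bot.grab_frame("wrist")
for d in bot.boxes_of("wrist","unit_drawer0_handle")[:3]: print(round(d["score"],2),np.round(d["xyz"],3),proj("wrist",d["xyz"]))
# expected outline: handle axis & unit top with unit at x0,y0
for P in ([.576,-.287,.052],[.576,-.177,.052],[.611,-.34,.09],[.611,-.12,.09]):
    u=proj("wrist",P);print(P,u);cv2.circle(im,tuple(int(v) for v in u),3,(0,0,255),1)
cv2.imwrite("pics/w1.png",im)
```

```text
[ 0.4394 -0.236   0.2996] [[1.0, -0.002, -0.001], [-0.002, -1.0, -0.0], [-0.001, 0.0, -1.0]] 0.02024109909398998
0.9 [ 0.572 -0.22   0.057] [399.40747541 169.12239023]
[0.576, -0.287, 0.052] [396.29562059 223.54965343]
[0.576, -0.177, 0.052] [405.05529775 131.07403216]
[0.611, -0.34, 0.09] [433.13045683 277.11709729]
[0.611, -0.12, 0.09] [460.32733032  72.22400478]
```

View pics/w1.png

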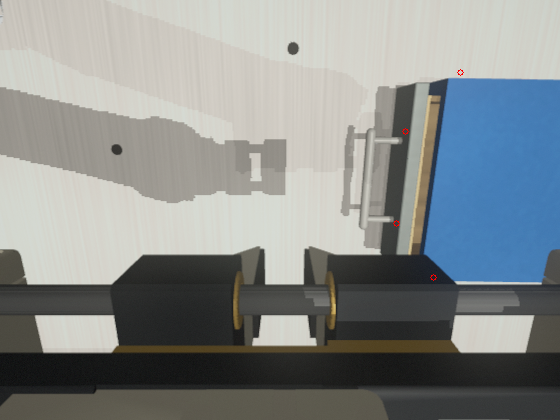

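Run:
```python
from h import *
for uv in((371,131),(363,227)): print(unproj("wrist",uv,.054))
for uv in((366,185.5),(406,185)): print(unproj("top",uv,.054))
for uv in((440,79),(425,281)): print("unit edge",unproj("wrist",uv,.09))
```

```text
[ 0.53687558 -0.17676173  0.054     ]
[ 0.53501196 -0.2906975   0.054     ]
[ 0.51798386 -0.16929604  0.054     ]
[ 0.51736658 -0.28708233  0.054     ]
unit edge [ 0.59194266 -0.12612218  0.09      ]
unit edge [ 0.60215688 -0.34494357  0.09      ]
```

>>> {"op": "move_arm", "data": {
  "rows": [
    [0.02,0,0.03,0,0,0,22],
    [0.02,0,0.03,0,0,0,22],
    [0.02,0,0.03,0,0,0,22],
    [0.02,-0.001,0.03,0,0,0,22],
    [0.017,-0.001,0.03,0,0,0,22],
    [0,0,0.03,0,0,0,22],
    [0,0,0,0,0,0,22],
    [0,0,0,0,0,0,22]
  ]
}}

```text
time_s: 3.7
position: [0.5363, -0.2334, 0.1195]
eef_rot: [-3.141, 0.001, 0.003]
force: [0.2, -0.4, 0.6]
width: 0.0201
```

Run:
```python
from h import *
p,M=here();print(np.round(p,4))
im=bot.grab_frame("wrist")
for x in(.526,.536,.546):
    u=proj("wrist",[x,-.19,.052]);print(x,u);cv2.circle(im,tuple(int(v) for v in u),3,(0,0,255),1)
cv2.imwrite("pics/w2.png",im)
```

```text
[ 0.5363 -0.2334  0.1195]
0.526 [266.90676822 166.93705294]
0.536 [282.87046041 166.92159883]
0.546 [298.83351512 166.90614535]
```

View pics/w2.png

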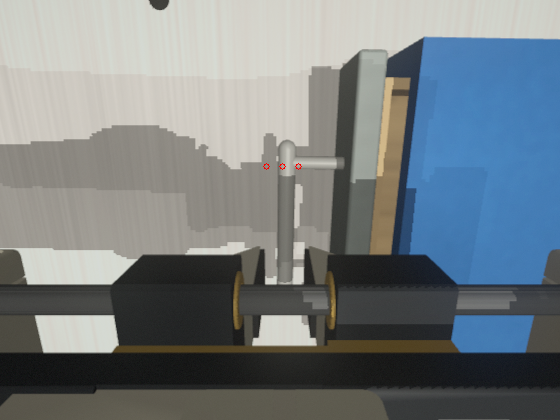

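>>> {"op": "move_arm", "data": {
  "rows": [
    [0.002,0,0.012,0,0,0,22],
    [0,0,0.015,0,0,0,22],
    [0,0,0.015,0,0,0,22],
    [0,0,0.015,0,0,0,22],
    [0,0,0.006,0,0,0,22],
    [0,0,0,0,0,0,0],
    [0,0,0,0,0,0,0],
    [0,0,0,0,0,0,0],
    [0,0,0,0,0,0,0]
  ],
  "force": 30
}}

```text
time_s: 4.65
position: [0.5386, -0.2326, 0.0562]
eef_rot: [-3.141, -0.0, 0.001]
force: [1.1, -0.1, -9.8]
width: 0.0098
```

>>> {"op": "move_arm", "data": {
  "rows": [
    [-0.005,0,0,0,0,0,0],
    [-0.01,0,0,0,0,0,0],
    [-0.014,0,0,0,0,0,0],
    [-0.014,0,0,0,0,0,0],
    [-0.014,0,0,0,0,0,0],
    [-0.014,0,0,0,0,0,0],
    [-0.014,0,0,0,0,0,0],
    [-0.014,0,0,0,0,0,0],
    [-0.014,0,0,0,0,0,0],
    [-0.012,0,0,0,0,0,0],
    [-0.008,0,0,0,0,0,0],
    [0,0,0,0,0,0,0]
  ]
}}

```text
time_s: 5.85
position: [0.4027, -0.2305, 0.0562]
eef_rot: [-3.139, -0.001, 0.006]
force: [-0.5, 8.0, -13.1]
width: 0.0098
```

>>> {"op": "move_arm", "data": {
  "rows": [
    [0,0,0,0,0,0,0],
    [0,0,0,0,0,0,0]
  ]
}}

```text
time_s: 6.05
position: [0.4036, -0.2305, 0.0562]
eef_rot: [-3.139, -0.002, 0.005]
force: [-0.4, 7.8, -11.3]
width: 0.0096
```

>>> {"op": "move_arm", "data": {
  "rows": [
    [0,0,0,0,0,0,22],
    [0,0,0,0,0,0,22],
    [0,0,-0.02,0,0,0,22],
    [0,0,-0.03,0,0,0,22],
    [0,0,-0.03,0,0,0,22],
    [0,0,-0.03,0,0,0,22],
    [0.01,-0.03,-0.03,0,0,0,100],
    [0.01,-0.04,-0.03,0,0,0,100],
    [0.01,-0.05,-0.03,0,0,0,100],
    [0.01,-0.05,-0.03,0,0,0,100],
    [0.01,-0.05,-0.03,0,0,0,100],
    [0.01,-0.05,-0.01,0,0,0,100]
  ]
}}

```text
time_s: 7.25
position: [0.4627, 0.0116, 0.3155]
eef_rot: [3.137, -0.003, 0.01]
force: [1.3, -0.9, -0.7]
width: 0.0636
```

>>> {"op": "move_arm", "data": {
  "rows": [
    [0.01,-0.03,0,0,0,0,100],
    [0.01,-0.02,0,0,0,0,100],
    [0,0,0,0,0,0,100],
    [0,0,0,0,0,0,100],
    [0,0,0,0,0,0,100]
  ]
}}

```text
time_s: 7.75
position: [0.4806, 0.0597, 0.312]
eef_rot: [3.14, -0.002, 0.001]
force: [-0.3, -0.5, -0.5]
width: 0.0915
```

Run:
```python
from h import *
p,M=here();print(np.round(p,4))
im=bot.grab_frame("wrist");cv2.imwrite("pics/w3.png",im);print(np.array(bot.camera_model("wrist")["T"]).tolist())
for n in("nut0","bin"):
  for d in bot.boxes_of("wrist",n)[:8]: print(n,round(d["score"],2),np.round(d["xyz"],3),np.round(proj("wrist",d["xyz"])))
```

```text
[0.4806 0.0597 0.312 ]
[[0.9999979982456164, 0.001971169080619494, 0.000343507223900923, 0.48014589190000045], [-0.0019899295809164943, 0.9618281307533898, 0.2736470118084617, 0.13220453429159112], [0.00020900961761584485, -0.2736471475895427, 0.9618301278973767, 0.45009057518648654], [0.0, 0.0, 0.0, 1.0]]
nut0 0.74 [0.42  0.055 0.019] [238. 180.]
nut0 0.65 [0.46  0.077 0.019] [268. 163.]
nut0 0.62 [0.423 0.028 0.018] [242. 199.]
nut0 0.61 [0.454 0.033 0.011] [265. 194.]
nut0 0.59 [0.428 0.087 0.014] [244. 155.]
bin 0.81 [0.503 0.057 0.001] [301. 176.]
```

View pics/w3.png

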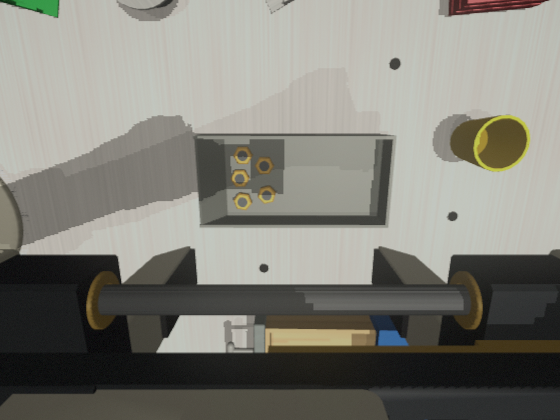

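>>> {"op": "move_arm", "data": {
  "rows": [
    [0,-0.05,0,0,0,8,100],
    [0,-0.05,0,0,0,8,100],
    [0.01,-0.04,0,0,0,8,100],
    [0,0,0,0,0,8,100],
    [0,0,0,0,0,8,100],
    [0,0,0,0,0,8,100],
    [0,0,0,0,0,8,100],
    [0,0,0,0,0,8,100],
    [0,0,0,0,0,0,100],
    [0,0,0,0,0,0,100],
    [0,0,0,0,0,0,100]
  ]
}}

```text
time_s: 9.0
position: [0.5056, 0.1827, 0.312]
eef_rot: [-2.698, 1.609, 0.0]
force: [-0.6, -0.1, -0.3]
width: 0.092
```

Run:
```python
from h import *
import cv2
p,M=here();print(np.round(p,4),np.round(M,3).tolist(),np.round(bot.get_state()["q"],2))
im=bot.grab_frame("wrist");cv2.imwrite("pics/w4.png",im)
for n in("scoop","scoop_grip","bush","plates"):
  for d in bot.boxes_of("wrist",n)[:4]: print(n,round(d["score"],2),np.round(d["xyz"],3),np.round(proj("wrist",d["xyz"])))
T=np.array([[0.999998,0.00197,0.00034,0.480146],[-0.00199,0.961828,0.273647,0.132205],[0.00021,-0.273647,0.96183,0.450091]])
K=np.array(bot.camera_model("wrist")["intrinsics"])
def up(uv,z):
    d=np.linalg.inv(K)@[*uv,1];d=T[:,:3]@[d[0],-d[1],-d[2]];return np.round((T[:,3]+d*(z-T[2,3])/d[2])[:2],4)
for uv in((194,133),(394,135),(388,227),(198,226)):print("rim",up(uv,.045))
for uv in((242,155),(264,165),(240,178),(242,201),(267,195)):print("nut",up(uv,.016))
```

```text
[0.5056 0.1827 0.312 ] [[0.476, -0.88, 0.0], [-0.88, -0.476, 0.0], [-0.0, -0.0, -1.0]] [ 0.31  0.31 -0.86  1.74  0.25  1.2  -1.69]
scoop 0.93 [0.571 0.468 0.002] [101.  15.]
scoop 0.65 [0.499 0.324 0.001] [187. 128.]
scoop 0.64 [0.461 0.077 0.014] [335. 239.]
scoop_grip 0.92 [0.567 0.469 0.001] [100.  19.]
scoop_grip 0.88 [0.499 0.327 0.002] [185. 127.]
bush 0.66 [0.34  0.305 0.062] [137. 251.]
plates 0.68 [0.677 0.27  0.024] [287.  10.]
rim [0.3729 0.116 ]
rim [0.6116 0.1132]
rim [ 0.6142 -0.0025]
rim [ 0.3691 -0.0007]
nut [0.4255 0.0869]
nut [0.4539 0.0738]
nut [0.4217 0.0567]
nut [0.4232 0.0253]
nut [0.4572 0.0335]
```

View pics/w4.png

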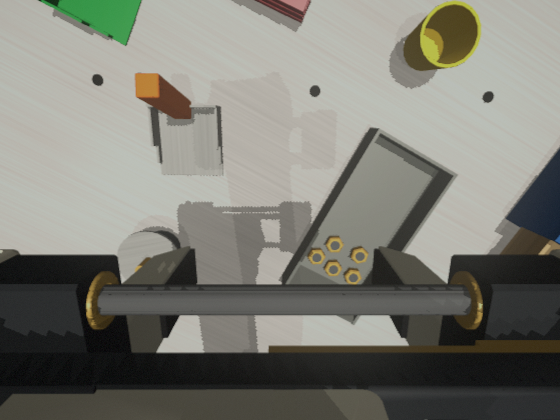

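Run:
```python
from h import *
P={k:unproj("wrist",uv,z) for k,uv,z in(("lipL",(162,176),.001),("lipR",(223,176),.001),("backL",(150,106),.034),("backR",(221,105),.034),("top",(148,85.5),.1326))}
for k,v in P.items():print(k,np.round(v,4))
lip=(P["lipL"]+P["lipR"])/2;b=(P["backL"]+P["backR"])/2;print(np.linalg.norm(P["lipL"]-P["lipR"]),np.linalg.norm((b-lip)[:2]),np.linalg.norm(P["backL"]-P["backR"]))
for n,v in(("back",b-lip),("top",P["top"]-lip)):print(n,np.degrees(np.arctan2(v[1],v[0])),np.linalg.norm(v[:2]))
v=P["lipL"]-P["lipR"];print(np.degrees(np.arctan2(v[1],v[0]))-90); v=P["backL"]-P["backR"];print(np.degrees(np.arctan2(v[1],v[0]))-90)
# overlay fit using yaw
for yaw in(26,28,30):
    c,s=np.cos(np.radians(yaw)),np.sin(np.radians(yaw));o=P["top"][:2]-.0525*np.array([c,s]);l=o-.05*np.array([c,s]);print(yaw,o,"lip pred",l,proj("wrist",[*l,0]))
```

```text
lipL [0.4246 0.3285 0.001 ]
lipR [0.4642 0.255  0.001 ]
backL [0.5069 0.3656 0.034 ]
backR [0.5483 0.2912 0.034 ]
top [0.5372 0.3387 0.1326]
0.08353543067467835 0.0909262121161071 0.08521526313886763
back 23.77382966684429 0.0909262121161071
top 26.800398687453143 0.10402458435498979
28.301292660338206
29.074907073096938
26 [0.49005099 0.31563693] lip pred [0.44511129 0.29371837] [191.59465972 174.74225097]
28 [0.49088293 0.31400416] lip pred [0.44673555 0.29053058] [194.20783835 174.80112578]
30 [0.49177135 0.31240142] lip pred [0.44847008 0.28740142] [196.81469942 174.76952075]
```

```bash
cat >> h.py <<'E'
A=np.radians(10);BAR=np.array([np.sin(A),0,np.cos(A)]);GP=np.array([.048,0,.107])
TS=np.column_stack([[0,-1,0],np.cross(-BAR,[0,-1,0]),-BAR])   # tool in scoop axes
def tool(o,yaw,tip=0,pt=(0,0,0),gp=GP,TSr=TS):
    """TCP pose for scoop point pt at world o, scoop yaw/tip (deg, + = mouth down)"""
    S=R.from_euler("ZY",[yaw,-tip],degrees=True).as_matrix()
    return np.array(o)+S@(gp-np.array(pt)),S@TSr
E
python3 - <<'E'
from h import *
g=np.array([.533,.3367,.107]);_,Q=tool([0,0,0],27)
b=-Q[:,2];p,M=here();p,M=plan(p,M,[(g+.09*b,Q,8,100)]);plan(p,M,[(g,Q,6,100)]);print(g+.09*b)
E
```

```text
[[-0.015,-0.014,0.015,-1.3,-0,0.2,100],[-0.016,-0.014,0.014,-1.2,-0,0.1,100],[-0.015,-0.015,0.014,-1.3,-0,0.2,100],[-0.015,-0.015,0.013,-1.2,-0,0.2,100],[-0.016,-0.015,0.014,-1.3,-0.1,0.1,100],[-0.015,-0.015,0.013,-1.2,0,0.2,100],[-0.016,-0.016,0.012,-1.3,0,0.1,100],[-0.015,-0.016,0.012,-1.2,0,0.2,100]]
[[-0,0,0.015,-0,0,0,100],[-0,0,0.015,-0,0,0,100],[-0,0,0.015,-0,0,0,100],[-0,0,0.015,-0,0,0,100],[-0,0,0.015,-0,0,0,100],[-0,0,0.015,-0,0,0,100]]
[0.54692495 0.34379512 0.1956327 ]
```

>>> {"op": "move_arm", "data": {
  "rows": [
    [-0.015,-0.014,0.015,-1.3,0,0.2,100],
    [-0.016,-0.014,0.014,-1.2,0,0.1,100],
    [-0.015,-0.015,0.014,-1.3,0,0.2,100],
    [-0.015,-0.015,0.013,-1.2,0,0.2,100],
    [-0.016,-0.015,0.014,-1.3,-0.1,0.1,100],
    [-0.015,-0.015,0.013,-1.2,0,0.2,100],
    [-0.016,-0.016,0.012,-1.3,0,0.1,100],
    [-0.015,-0.016,0.012,-1.2,0,0.2,100],
    [0,0,0,0,0,0,100],
    [0,0,0,0,0,0,100],
    [0,0,0,0,0,0,100]
  ]
}}

```text
time_s: 10.35
position: [0.5476, 0.3432, 0.1966]
eef_rot: [2.549, -1.564, -0.135]
force: [-0.9, -0.7, 0.4]
width: 0.0917
```

Run:
```python
from h import *
p,M=here();print(np.round(p,4),np.round(bot.get_state()["q"],2))
im=bot.grab_frame("wrist")
g=np.array([.533,.3367,.107]);_,Q=tool([0,0,0],27)
S=R.from_euler("Z",27,degrees=True).as_matrix();o=g-S@GP
for q in([-.05,.042,0],[-.05,-.042,0],[.04,.042,.034],[.04,-.042,.034],[.0525+.011,.011,.131],[.0525+.011,-.011,.131],[.0525-.011,.011,.135],[.0525-.011,-.011,.135]):
    u=proj("wrist",o+S@np.array(q));cv2.circle(im,tuple(int(round(v)) for v in u),3,(0,0,255),1)
cv2.imwrite("pics/w5.png",im)
plan(p,M,[(g,Q,6,100)])
```

```text
[0.5476 0.3432 0.1966] [-0.12  0.73 -0.75  1.43  0.43  1.33 -2.02]
[[-0,0,0.015,-0,-0,-0,100],[-0,0,0.015,-0,-0,-0,100],[-0,0,0.015,-0,-0,-0,100],[-0.001,0,0.016,-0,-0,-0,100],[0,0,0.015,-0,-0,-0,100],[0,0,0.015,-0.1,-0,-0.1,100]]
```

View pics/w5.png

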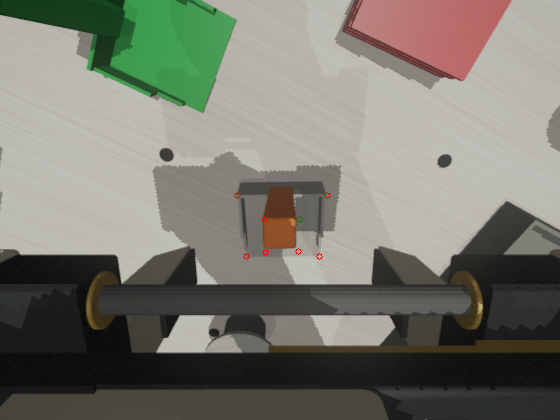

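>>> {"op": "move_arm", "data": {
  "rows": [
    [0,0,0.015,0,0,0,100],
    [0,0,0.015,0,0,0,100],
    [0,0,0.015,0,0,0,100],
    [0,0,0.016,0,0,0,100],
    [0,0,0.015,0,0,0,100],
    [0,0,0.015,0,0,0,100],
    [0,0,0,0,0,0,0],
    [0,0,0,0,0,0,0],
    [0,0,0,0,0,0,0],
    [0,0,0,0,0,0,0],
    [0,0,0,0,0,0,0],
    [0,0,0,0,0,0,0]
  ],
  "force": 55
}}

```text
time_s: 11.6
position: [0.5335, 0.3369, 0.1069]
eef_rot: [2.549, -1.563, -0.136]
force: [0.0, 0.3, 0.4]
width: 0.0484
```

>>> {"op": "move_arm", "data": {
  "rows": [
    [0,0,0,0,0,0,0],
    [0,0,0,0,0,0,0]
  ]
}}

```text
time_s: 11.8
position: [0.5333, 0.3367, 0.1065]
eef_rot: [2.549, -1.563, -0.136]
force: [-0.1, -0.7, 0.1]
width: 0.0326
```

Run:
```python
from h import *
p,M=here();s=bot.get_state();print(np.round(p,4),s["width"],np.round(s["force"],1))
# bar direction vs tool; store grasp: scoop level on bench, yaw assumed by jaw alignment
x=M[:,0];yaw=np.degrees(np.arctan2(x[1],x[0]))+90
S=R.from_euler("Z",yaw,degrees=True).as_matrix();TSr=S.T@M
gp=GP+BAR*(p[2]-.107)/BAR[2];print("yaw",yaw,"gp",gp,"tilt",np.degrees(np.arccos(-M[2,2])))
np.savez("grasp.npz",TSr=TSr,gp=gp)
# place above bin, mouth -x : scoop origin in bin x=+35..., high first
o1=[.57,.0565,.13];a=tool(o1,0,0,gp=gp,TSr=TSr)
up=(p+np.array([0,0,.14]),M,5,0)
p2,M2=plan(p,M,[up,(*a,12,0)])
```

```text
[0.5333 0.3367 0.1065] 0.03257047146027362 [-0.1 -0.7  0.1]
yaw 26.96916586164825 gp [0.04791422 0.         0.10651351] tilt 9.97807626417052
[[0,0.005,-0.028,0,0,0,0],[0,0.005,-0.027,0,0,0,0],[0,0.005,-0.028,0,0,0,0],[0,0.004,-0.027,0,0,0,0],[0,0.005,-0.028,0,0,0,0],[0.024,0.004,0.002,-0,-0.4,2.2,0],[0.024,0.003,0.001,-0,-0.4,2.2,0],[0.024,0.003,0.001,0,-0.4,2.2,0],[0.025,0.001,0.001,0,-0.4,2.3,0],[0.024,0,0.001,0,-0.3,2.2,0],[0.025,-0,0.001,0,-0.4,2.2,0],[0.024,-0.002,0.001,-0,-0.4,2.2,0]]
[[0.024,-0.002,0,-0,-0.4,2.2,0],[0.024,-0.004,0,-0,-0.4,2.2,0],[0.024,-0.004,0,-0,-0.4,2.2,0],[0.024,-0.005,0,-0,-0.4,2.2,0],[0.024,-0.006,0,-0,-0.4,2.3,0]]
```

>>> {"op": "move_arm", "data": {
  "rows": [
    [0,0,0,0,0,0,0],
    [0,0,0,0,0,0,0],
    [0,0,0,0,0,0,0],
    [0,0,0,0,0,0,0],
    [0,0.003,-0.01,0,0,0,0],
    [0,0.005,-0.022,0,0,0,0],
    [0,0.005,-0.027,0,0,0,0],
    [0,0.005,-0.028,0,0,0,0],
    [0,0.004,-0.027,0,0,0,0],
    [0,0.004,-0.028,0,0,0,0],
    [0,0,0,0,0,0,0]
  ]
}}

```text
time_s: 12.9
position: [0.5337, 0.338, 0.2557]
eef_rot: [2.555, -1.566, -0.132]
force: [0.6, 1.1, -1.7]
width: 0.0217
```

>>> {"op": "move_arm", "data": {
  "rows": [
    [0.024,0.004,0.002,0,-0.4,2.2,0],
    [0.024,0.003,0.001,0,-0.4,2.2,0],
    [0.024,0.003,0.001,0,-0.4,2.2,0],
    [0.025,0.001,0.001,0,-0.4,2.3,0],
    [0.024,0,0.001,0,-0.3,2.2,0],
    [0.025,0,0.001,0,-0.4,2.2,0],
    [0.024,-0.002,0.001,0,-0.4,2.2,0],
    [0.024,-0.002,0,0,-0.4,2.2,0],
    [0.024,-0.004,0,0,-0.4,2.2,0],
    [0.024,-0.004,0,0,-0.4,2.2,0],
    [0.024,-0.005,0,0,-0.4,2.2,0],
    [0.024,-0.006,0,0,-0.4,2.3,0]
  ]
}}

```text
time_s: 14.1
position: [0.6161, 0.0543, 0.2402]
eef_rot: [2.127, -2.133, -0.188]
force: [0.3, 0.1, -2.1]
width: 0.0216
```

>>> {"op": "move_arm", "data": {
  "rows": [
    [0,0,0,0,0,0,0],
    [0,0,0,0,0,0,0],
    [0,0,0,0,0,0,0]
  ]
}}

```text
time_s: 14.4
position: [0.616, 0.0568, 0.2408]
eef_rot: [2.131, -2.13, -0.188]
force: [0.6, 0.4, -2.1]
width: 0.0217
```

Run:
```python
from h import *
p,M=here();s=bot.get_state();print(np.round(p,4),s["width"],np.round(s["force"],1),np.round(s["q"],2))
G=np.load("grasp.npz");k=dict(gp=G["gp"],TSr=G["TSr"])
im=[bot.grab_frame("top"),bot.grab_frame("side"),bot.grab_frame("wrist")]
S=M@k["TSr"].T;o=p-S@k["gp"];print("scoop",np.round(o,4),np.round(S,3).tolist())
for q in([-.05,.042,0],[-.05,-.042,0],[.04,.042,.034],[.04,-.042,.034]):
  for i,c in((0,"top"),(1,"side"),(2,"wrist")):
    u=proj(c,o+S@np.array(q));cv2.circle(im[i],tuple(int(round(v)) for v in u),2,(0,0,255),-1)
a=np.hstack([cv2.resize(im[0][130:250,220:380],(400,300)),cv2.resize(im[1][130:250,200:360],(400,300))])
b=np.hstack([cv2.resize(im[2],(400,300)),np.zeros((300,400,3),np.uint8)])
cv2.imwrite("pics/c6.png",np.vstack([a,b]))
```

```text
[0.616  0.0568 0.2408] 0.021691912243801337 [ 0.6  0.4 -2.1] [ 0.31  0.61 -0.64  1.48  0.31  1.35 -1.95]
scoop [0.568  0.0569 0.1343] [[1.0, -0.0, 0.001], [0.0, 1.0, -0.001], [-0.001, 0.001, 1.0]]
```

View pics/c6.png

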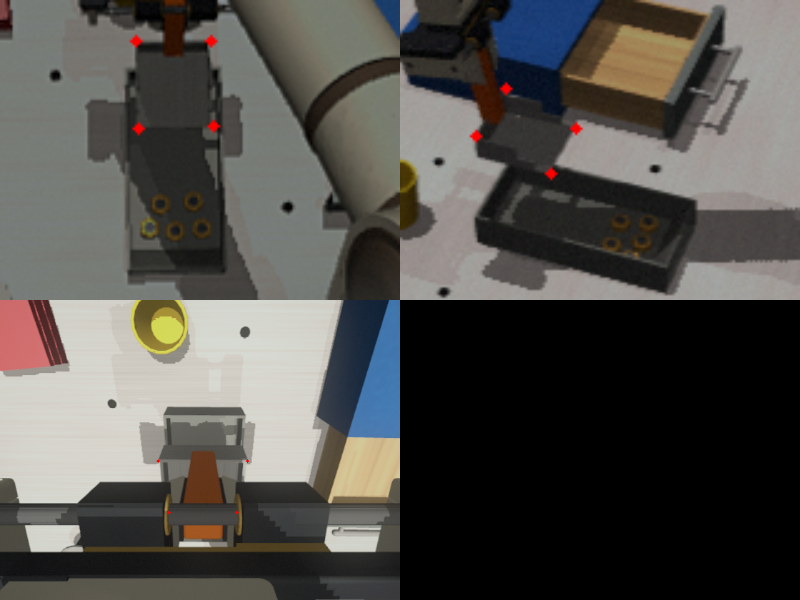

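```bash
cat >> h.py <<'E'
import os
if os.path.exists("grasp.npz"):
    G=np.load("grasp.npz")
    def lip(x,z,tip,y=.0565,yaw=0): return tool([x,y,z],yaw,tip,pt=(-.05,0,0),gp=G["gp"],TSr=G["TSr"])
    def scoopstate():
        p,M=here();S=M@G["TSr"].T;l=p+S@(np.array([-.05,0,0])-G["gp"]);s=bot.get_state()
        print("lip",np.round(l,4),"tip",round(np.degrees(np.arcsin(S[2,0])),1),"F",np.round(s["force"],1),"w",round(s["width"],4),"q",np.round(s["q"],2))
E
python3 - <<'E'
from h import *
p,M=here();scoopstate()
plan(p,M,[(*lip(.498,.06,3),6,0),(*lip(.498,.007,3),6,0)])
E
```

```text
lip [0.5181 0.0571 0.1344] tip -0.0 F [-0.3 -0.4 -2.2] w 0.0214 q [ 0.3   0.61 -0.64  1.48  0.31  1.35 -1.95]
[[0,0.002,0.012,0.5,0,0,0],[0,0.003,0.012,0.5,0,0,0],[0,0.002,0.012,0.5,0,0,0],[0,0.003,0.012,0.5,0,0.1,0],[0.001,0.002,0.013,0.5,0,-0,0],[-0,0.003,0.012,0.5,0,-0,0],[-0,-0.001,0.009,0,0,-0,0],[-0,-0.001,0.008,0,0,-0,0],[-0,-0.001,0.009,0,0,-0,0],[-0,-0.001,0.009,0,0,-0,0],[-0,-0.001,0.008,0,0,-0,0],[-0,-0.001,0.009,0,0,-0,0]]
```

>>> {"op": "move_arm", "data": {
  "rows": [
    [0,0.002,0.012,0.5,0,0,0],
    [0,0.003,0.012,0.5,0,0,0],
    [0,0.002,0.012,0.5,0,0,0],
    [0,0.003,0.012,0.5,0,0.1,0],
    [0.001,0.002,0.013,0.5,0,0,0],
    [0,0.003,0.012,0.5,0,0,0],
    [0,-0.001,0.009,0,0,0,0],
    [0,-0.001,0.008,0,0,0,0],
    [0,-0.001,0.009,0,0,0,0],
    [0,-0.001,0.009,0,0,0,0],
    [0,-0.001,0.008,0,0,0,0],
    [0,-0.001,0.009,0,0,0,0]
  ]
}}

```text
time_s: 15.75
position: [0.5902, 0.0549, 0.118]
eef_rot: [2.156, -2.161, -0.132]
force: [-0.5, -0.1, -1.5]
width: 0.0221
```

>>> {"op": "move_arm", "data": {
  "rows": [
    [0,0,0,0,0,0,0],
    [0,0,0,0,0,0,0]
  ]
}}

```text
time_s: 15.95
position: [0.59, 0.0549, 0.1184]
eef_rot: [2.156, -2.161, -0.132]
force: [-0.4, 0.0, -1.9]
width: 0.0218
```

```bash
python3 -c "
from h import *
scoopstate()"
```

```text
lip [0.4977 0.0551 0.0069] tip 3.0 F [-0.4  0.  -1.9] w 0.0218 q [ 0.3   0.66 -0.61  1.69  0.39  1.04 -2.01]
```

>>> {"op": "move_arm", "data": {
  "rows": [
    [0,0,0.001,0,0,0,0],
    [0,0,0.001,0,0,0,0],
    [0,0,0.001,0,0,0,0],
    [0,0,0,0,0,0,0],
    [0,0,0,0,0,0,0]
  ]
}}

```text
time_s: 16.45
position: [0.5897, 0.0548, 0.1157]
eef_rot: [2.156, -2.161, -0.132]
force: [-0.3, -0.0, -1.9]
width: 0.0215
```

>>> {"op": "move_arm", "data": {
  "rows": [
    [0,0,0.001,0,0,0,0],
    [0,0,0,0,0,0,0],
    [0,0,0,0,0,0,0]
  ]
}}

```text
time_s: 16.75
position: [0.5899, 0.0549, 0.1152]
eef_rot: [2.156, -2.162, -0.131]
force: [0.7, 0.1, 2.2]
width: 0.0217
```

```bash
python3 -c "
from h import *
scoopstate()"
```

```text
lip [0.4978 0.0551 0.0036] tip 3.0 F [0.7 0.1 2.2] w 0.0217 q [ 0.3   0.67 -0.6   1.69  0.39  1.04 -2.02]
```

Run:
```python
from h import *
p,M=here()
plan(p,M,[(*lip(.43,.0035,3,y=.0565),12,0),(*lip(.403,.0035,3),9,0)])
```

```text
[[-0,0.006,0.001,-0,0,-0,0],[-0,0.005,0,-0,0,-0,0],[-0,0.006,0.001,-0,0,-0,0],[-0,0.005,0.001,-0,0,-0,0],[-0.001,0.006,0,-0,0,-0.1,0],[0,0.006,0.001,-0,0,0,0],[0,0.005,0.001,-0,0,0,0],[0,0.006,0.001,-0,0,0,0],[-0,0.005,0,-0,0,-0,0],[-0,0.006,0.001,-0,0,-0,0],[-0,0.006,0.001,-0,0,-0,0],[-0.001,0.005,0,-0,0,-0,0]]
[[0,0.003,0,-0,0,-0,0],[0,0.003,0.001,-0,0,-0,0],[0,0.003,0,-0,0,-0,0],[0,0.003,0.001,-0,0,-0,0],[0,0.003,0,-0,0,-0,0],[0,0.003,0,-0,0,-0,0],[0,0.003,0.001,-0,0,-0,0],[0,0.003,0,-0,0,-0,0],[0.001,0.003,0.001,-0,0,-0,0]]
```

>>> {"op": "move_arm", "data": {
  "rows": [
    [0,0.006,0.001,0,0,0,0],
    [0,0.005,0,0,0,0,0],
    [0,0.006,0.001,0,0,0,0],
    [0,0.005,0.001,0,0,0,0],
    [-0.001,0.006,0,0,0,-0.1,0],
    [0,0.006,0.001,0,0,0,0],
    [0,0.005,0.001,0,0,0,0],
    [0,0.006,0.001,0,0,0,0],
    [0,0.005,0,0,0,0,0],
    [0,0.006,0.001,0,0,0,0],
    [0,0.006,0.001,0,0,0,0],
    [-0.001,0.005,0,0,0,0,0]
  ]
}}

```text
time_s: 17.95
position: [0.5229, 0.0569, 0.1155]
eef_rot: [2.159, -2.161, -0.129]
force: [3.0, -0.8, 0.4]
width: 0.0222
```

Run:
```python
from h import *
scoopstate()
for d in bot.boxes_of("side","nut0")[:0]:pass
im=bot.grab_frame("top");s=bot.grab_frame("side")
for c in("top","side"):
  for d in bot.boxes_of(c,"nut0")[:6]: print(c,round(d["score"],2),np.round(d["xyz"],3))
cv2.imwrite("pics/c7.png",np.hstack([cv2.resize(im[160:250,240:340],(400,360)),cv2.resize(s[170:260,220:320],(400,360))]))
```

```text
lip [0.431  0.057  0.0038] tip 3.2 F [ 3.  -0.8  0.4] w 0.0222 q [ 0.34  0.57 -0.63  1.86  0.37  0.96 -2.04]
top 0.65 [0.33  0.29  0.054]
top 0.62 [0.431 0.04  0.015]
top 0.61 [0.421 0.075 0.014]
top 0.43 [0.408 0.053 0.017]
top 0.4 [0.41  0.097 0.012]
top 0.38 [0.411 0.022 0.011]
side 0.41 [0.411 0.023 0.018]
side 0.41 [0.41  0.058 0.012]
```

>>> {"op": "move_arm", "data": {
  "rows": [
    [0,0.003,0,0,0,0,0],
    [0,0.003,0.001,0,0,0,0],
    [0,0.003,0,0,0,0,0],
    [0,0.003,0.001,0,0,0,0],
    [0,0,0,0,0,0,0]
  ]
}}

```text
time_s: 18.7
position: [0.5134, 0.057, 0.1158]
eef_rot: [2.162, -2.164, -0.125]
force: [8.1, -0.3, 8.3]
width: 0.0218
```

>>> {"op": "move_arm", "data": {
  "rows": [
    [0,0.003,0,0,0,0,0],
    [0,0.003,0.001,0,0,0,0],
    [0,0,0,0,0,0,0]
  ]
}}

```text
time_s: 19.0
position: [0.5077, 0.0571, 0.1159]
eef_rot: [2.162, -2.164, -0.124]
force: [9.5, 0.7, 9.5]
width: 0.0216
```

>>> {"op": "move_arm", "data": {
  "rows": [
    [0,0.003,0,0,0,0,0],
    [0,0.003,0.001,0,0,0,0],
    [0,0,0,0,0,0,0]
  ]
}}

```text
time_s: 19.3
position: [0.5026, 0.0572, 0.116]
eef_rot: [2.163, -2.166, -0.122]
force: [11.4, -1.3, 10.6]
width: 0.0218
```

Run:
```python
from h import *
scoopstate()
im=bot.grab_frame("top");s=bot.grab_frame("side")
for c in("top","side"):
  for d in bot.boxes_of(c,"nut0")[:6]: print(c,round(d["score"],2),np.round(d["xyz"],3))
```

```text
lip [0.4115 0.0574 0.0036] tip 3.6 F [11.4 -1.3 10.6] w 0.0218 q [ 0.35  0.54 -0.64  1.92  0.36  0.92 -2.04]
top 0.63 [0.408 0.097 0.016]
top 0.61 [0.41  0.053 0.014]
top 0.54 [0.408 0.024 0.013]
top 0.42 [0.433 0.04  0.018]
top 0.36 [0.422 0.079 0.017]
side 0.55 [0.719 0.318 0.049]
side 0.45 [0.425 0.037 0.019]
side 0.42 [0.409 0.057 0.012]
```

Run:
```python
from h import *
p,M=here()
p,M=plan(p,M,[(*lip(.403,.0038,2),4,0),(*lip(.398,.010,-2),4,0)])
plan(p,M,[(*lip(.391,.022,-10),5,0),(*lip(.379,.042,-20),7,0),(*lip(.379,.078,-22),6,0)])
```

```text
[[0,0.001,0.001,-0.4,0,-0,0],[0,0.002,0,-0.4,0,-0,0],[0.001,0.001,0.001,-0.4,0.1,-0,0],[-0,0.001,0.001,-0.3,-0,-0.1,0],[-0,-0.001,0,-1,-0,0,0],[-0,-0,0,-1,-0,0,0],[-0,-0.001,0,-1,-0,0,0],[-0,-0,0,-1,-0,0,0]]
[[-0,-0.001,0,-1.6,-0,0,0],[-0,-0.002,0.001,-1.6,-0,0,0],[-0,-0.001,0,-1.6,-0,0,0],[-0,-0.002,0,-1.6,-0,0,0],[-0,-0.001,0.001,-1.6,-0,0,0],[-0,-0,0,-1.4,-0,0,0],[-0,-0.001,0,-1.5,-0,0,0],[-0,0,0,-1.4,-0,0,0],[-0,-0,0,-1.4,-0,0,0],[-0,-0.001,0,-1.5,-0,0,0],[-0,0,0,-1.4,-0,0,0],[-0,-0,0,-1.4,-0,0,0]]
[[-0,0.002,-0.005,-0.3,-0,0,0],[-0,0.003,-0.004,-0.4,-0,0,0],[-0,0.002,-0.005,-0.3,-0,0,0],[-0,0.002,-0.005,-0.4,-0,0,0],[-0,0.003,-0.004,-0.3,-0,0,0],[-0,0.002,-0.005,-0.3,-0,0,0]]
```

>>> {"op": "move_arm", "data": {
  "rows": [
    [0,0.001,0.001,-0.4,0,0,0],
    [0,0.002,0,-0.4,0,0,0],
    [0,0.001,0,-0.4,0,0,0],
    [0,0.001,0.001,-0.3,0,0,0],
    [0,0,0,0,0,0,0]
  ]
}}

```text
time_s: 20.0
position: [0.4983, 0.0572, 0.1141]
eef_rot: [2.15, -2.153, -0.149]
force: [13.2, -0.4, 6.2]
width: 0.0218
```

>>> {"op": "move_arm", "data": {
  "rows": [
    [0,-0.001,0,-1,0,0,0],
    [0,0,0,-1,0,0,0],
    [0,-0.001,0,-1,0,0,0],
    [0,0,0,-1,0,0,0]
  ]
}}

```text
time_s: 20.4
position: [0.499, 0.0573, 0.1127]
eef_rot: [2.111, -2.113, -0.224]
force: [10.4, 0.5, 0.1]
width: 0.0222
```

Run:
```python
from h import *
scoopstate()
im=bot.grab_frame("top");s=bot.grab_frame("side")
for c in("top","side"):
  for d in bot.boxes_of(c,"nut0")[:6]: print(c,round(d["score"],2),np.round(d["xyz"],3))
p,M=here()
plan(p,M,[(*lip(.391,.022,-10),5,0),(*lip(.379,.042,-20),7,0),(*lip(.379,.078,-22),6,0)])
```

```text
lip [0.3974 0.0577 0.0096] tip -2.0 F [10.4  0.5  0.1] w 0.0222 q [ 0.34  0.6  -0.64  1.85  0.34  1.03 -2.02]
top 0.63 [0.41  0.02  0.016]
top 0.57 [0.424 0.077 0.016]
top 0.51 [0.41  0.053 0.017]
top 0.44 [0.43  0.039 0.019]
top 0.36 [0.406 0.098 0.017]
side 0.62 [0.426 0.04  0.02 ]
side 0.59 [0.409 0.025 0.02 ]
[[0,-0.001,0,-1.6,0,-0,0],[0,-0.002,0,-1.6,0.1,-0,0],[0,-0.001,0.001,-1.6,-0,-0,0],[0.001,-0.002,-0,-1.6,0,-0,0],[-0,-0.001,-0,-1.6,0,-0.1,0],[-0,-0,0,-1.4,0,0,0],[-0,-0.001,0,-1.5,0,0,0],[-0,-0,0,-1.4,0,0,0],[-0,-0,0,-1.4,0,0,0],[-0,-0.001,0,-1.4,0,0,0],[-0,-0,0,-1.5,0,0,0],[-0,-0,0,-1.4,0,0,0]]
[[-0,0.002,-0.005,-0.3,0,0,0],[-0,0.002,-0.004,-0.4,0,0,0],[-0,0.003,-0.005,-0.3,0,0,0],[-0,0.002,-0.005,-0.3,0,0,0],[-0,0.002,-0.004,-0.4,0,0,0],[-0,0.003,-0.005,-0.3,0,0,0]]
```

>>> {"op": "move_arm", "data": {
  "rows": [
    [0,-0.001,0,-1.6,0,0,0],
    [0,-0.002,0,-1.6,0,0,0],
    [0,-0.001,0.001,-1.6,0,0,0],
    [0,-0.002,0,-1.6,0,0,0],
    [0,-0.001,0,-1.6,0,0,0],
    [0,0,0,-1.4,0,0,0],
    [0,-0.001,0,-1.5,0,0,0],
    [0,0,0,-1.4,0,0,0],
    [0,0,0,-1.4,0,0,0],
    [0,-0.001,0,-1.4,0,0,0],
    [0,0,0,-1.5,0,0,0],
    [0,0,0,-1.4,0,0,0]
  ]
}}

```text
time_s: 21.8
position: [0.506, 0.0567, 0.1078]
eef_rot: [1.924, -1.928, -0.519]
force: [10.1, 0.2, 1.0]
width: 0.0221
```

>>> {"op": "move_arm", "data": {
  "rows": [
    [0,0,0,0,0,0,0],
    [0,0,0,0,0,0,0],
    [0,0,0,0,0,0,0]
  ]
}}

```text
time_s: 22.1
position: [0.5058, 0.0567, 0.1078]
eef_rot: [1.924, -1.928, -0.519]
force: [9.6, -0.7, 0.8]
width: 0.0218
```

Run:
```python
from h import *
scoopstate()
im=bot.grab_frame("top");s=bot.grab_frame("side")
for c in("top","side"):
  for d in bot.boxes_of(c,"nut0")[:6]: print(c,round(d["score"],2),np.round(d["xyz"],3))
a=np.hstack([cv2.resize(im[160:250,240:340],(400,360),interpolation=2),cv2.resize(s[170:260,230:330],(400,360),interpolation=2)])
cv2.imwrite("pics/c8.png",cv2.convertScaleAbs(a,alpha=1.8))
```

```text
lip [0.3772 0.057  0.0415] tip -20.1 F [ 9.6 -0.7  0.8] w 0.0218 q [ 0.28  0.81 -0.6   1.58  0.29  1.4  -1.97]
top 0.66 [ 0.596 -0.301  0.021]
top 0.61 [0.396 0.054 0.034]
top 0.6 [0.396 0.096 0.03 ]
top 0.52 [ 0.719 -0.257  0.087]
top 0.48 [0.409 0.077 0.034]
side 0.53 [0.397 0.022 0.036]
side 0.45 [0.416 0.04  0.032]
side 0.36 [0.397 0.058 0.032]
```

View pics/c8.png

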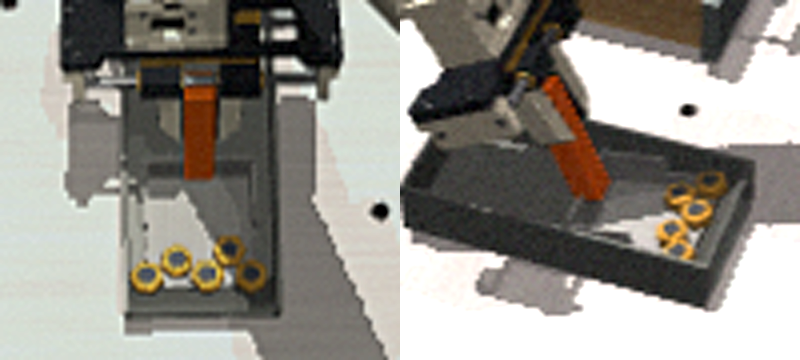

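>>> {"op": "move_arm", "data": {
  "rows": [
    [0,-0.002,0,0,0,0,0],
    [-0.002,0,0,0,0,0,0],
    [-0.002,0,0,0,0,0,0],
    [-0.002,0,0,0,0,0,0],
    [-0.002,0,0,0,0,0,0],
    [-0.001,0,0,0,0,0,0],
    [0,0,0,0,0,0,0]
  ]
}}

```text
time_s: 23.0
position: [0.5061, 0.0603, 0.1077]
eef_rot: [1.917, -1.924, -0.513]
force: [7.7, -10.5, 8.7]
width: 0.0218
```

>>> {"op": "move_arm", "data": {
  "rows": [
    [0.002,0,0,0,0,0,0],
    [0.002,0,0,0,0,0,0],
    [0.002,0,0,0,0,0,0],
    [0.002,0,0,0,0,0,0],
    [0.002,0,0,0,0,0,0],
    [0.002,0,0,0,0,0,0],
    [0.002,0,0,0,0,0,0],
    [0.002,0,0,0,0,0,0],
    [0.002,0,0,0,0,0,0],
    [0,0,0,0,0,0,0]
  ]
}}

```text
time_s: 24.0
position: [0.5051, 0.0499, 0.1076]
eef_rot: [1.924, -1.924, -0.526]
force: [5.3, 3.9, 5.1]
width: 0.022
```

Run:
```python
from h import *
scoopstate()
im=bot.grab_frame("top");s=bot.grab_frame("side")
for c in("top","side"):
  for d in bot.boxes_of(c,"nut0")[:8]: print(c,round(d["score"],2),np.round(d["xyz"],3))
p,M=here()
plan(p,M,[(*lip(.385,.044,-20),5,0),(*lip(.395,.062,-34),10,0)])
```

```text
lip [0.3762 0.0503 0.0419] tip -20.4 F [5.3 3.9 5.1] w 0.022 q [ 0.29  0.81 -0.6   1.58  0.29  1.4  -1.96]
top 0.61 [0.397 0.018 0.035]
top 0.56 [0.408 0.066 0.031]
top 0.51 [0.394 0.046 0.031]
top 0.32 [ 0.719 -0.256  0.088]
side 0.61 [0.41  0.065 0.032]
side 0.57 [0.395 0.021 0.036]
side 0.51 [0.416 0.032 0.033]
side 0.43 [0.395 0.052 0.033]
[[-0.001,-0.001,-0.001,0.1,0,0,0],[-0.002,-0.001,-0.002,0.1,0.1,0,0],[-0.001,-0.001,-0.001,0.1,0,0,0],[-0.001,-0.002,-0.001,0,0.1,0,0],[-0.002,-0.001,-0.002,0.1,0,0,0],[0,-0.003,0,-1.4,-0,0,0],[0,-0.002,0,-1.4,-0,0,0],[0,-0.003,0,-1.4,-0,0,0],[0,-0.003,0,-1.4,-0,0,0],[0,-0.002,0,-1.4,-0,0,0],[0,-0.003,0,-1.4,-0,0,0],[0,-0.003,0,-1.4,-0,0,0]]
[[0,-0.002,-0,-1.4,-0,0,0],[0,-0.003,-0,-1.4,-0,0,0],[0,-0.003,-0.001,-1.4,-0,0,0]]
```

>>> {"op": "move_arm", "data": {
  "rows": [
    [-0.001,-0.001,-0.001,0,0,0,0],
    [-0.002,-0.001,-0.002,0,0,0,0],
    [-0.001,-0.001,-0.001,0,0,0,0],
    [-0.001,-0.002,-0.001,0,0,0,0],
    [-0.001,-0.001,-0.002,0,0,0,0],
    [0,-0.003,0,-1.4,0,0,0],
    [0,-0.002,0,-1.4,0,0,0],
    [0,-0.003,0,-1.4,0,0,0],
    [0,-0.003,0,-1.4,0,0,0],
    [0,-0.002,0,-1.4,0,0,0],
    [0,-0.003,0,-1.4,0,0,0],
    [0,-0.003,0,-1.4,0,0,0]
  ]
}}

```text
time_s: 25.4
position: [0.5299, 0.054, 0.1012]
eef_rot: [1.812, -1.814, -0.666]
force: [4.2, -2.5, 9.8]
width: 0.0218
```

>>> {"op": "move_arm", "data": {
  "rows": [
    [0,-0.002,0,-1.4,0,0,0],
    [0,-0.003,0,-1.4,0,0,0],
    [0,-0.003,-0.001,-1.4,0,0,0],
    [0,0,0,0,0,0,0],
    [0,0,0,0,0,0,0],
    [0,0,0,0,0,0,0]
  ]
}}

```text
time_s: 26.0
position: [0.5368, 0.054, 0.0977]
eef_rot: [1.766, -1.767, -0.723]
force: [5.7, -1.3, 11.5]
width: 0.0217
```

Run:
```python
from h import *
scoopstate()
im=bot.grab_frame("top");s=bot.grab_frame("side")
for c in("top","side"):
  for d in bot.boxes_of(c,"nut0")[:8]: print(c,round(d["score"],2),np.round(d["xyz"],3))
a=np.hstack([cv2.resize(im[160:250,240:340],(400,360),interpolation=2),cv2.resize(s[170:260,230:330],(400,360),interpolation=2)])
cv2.imwrite("pics/c9.png",cv2.convertScaleAbs(a,alpha=1.8))
```

```text
lip [0.3958 0.0542 0.0653] tip -34.5 F [ 5.7 -1.3 11.5] w 0.0217 q [ 0.2   1.03 -0.55  1.28  0.26  1.71 -1.94]
top 0.62 [0.436 0.038 0.046]
top 0.47 [0.414 0.049 0.053]
side 0.44 [0.411 0.022 0.055]
side 0.4 [0.424 0.068 0.046]
```

View pics/c9.png

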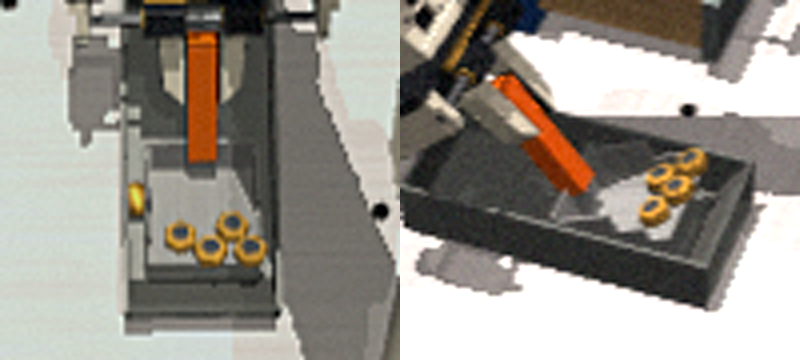

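>>> {"op": "move_arm", "data": {
  "rows": [
    [0.001,0,0,0,0,0,0],
    [0.001,0,0,0,0,0,0],
    [0.001,0,0,0,0,0,0],
    [0,0.002,-0.002,0,0,0,0],
    [0,0.002,-0.002,0,0,0,0],
    [0,0.003,-0.003,0,0,0,0],
    [0,0.003,-0.003,0,0,0,0],
    [0,0,0,0,0,0,0],
    [0,0,0,0,0,0,0]
  ]
}}

```text
time_s: 27.1
position: [0.5353, 0.0508, 0.1091]
eef_rot: [1.765, -1.767, -0.722]
force: [0.7, 0.6, -4.0]
width: 0.0217
```

Run:
```python
from h import *
scoopstate()
im=bot.grab_frame("top");s=bot.grab_frame("side")
for c in("top","side"):
  for d in bot.boxes_of(c,"nut0")[:8]: print(c,round(d["score"],2),np.round(d["xyz"],3),np.round(proj(c,d["xyz"])))
```

```text
lip [0.3943 0.0509 0.0768] tip -34.5 F [ 0.7  0.6 -4. ] w 0.0217 q [ 0.21  1.01 -0.55  1.28  0.26  1.72 -1.93]
top 0.52 [0.422 0.07  0.052] [286. 219.]
top 0.44 [0.436 0.037 0.052] [297. 214.]
top 0.39 [0.41  0.02  0.062] [303. 223.]
side 0.59 [0.41  0.019 0.064] [304. 207.]
side 0.46 [0.41  0.052 0.065] [301. 214.]
side 0.36 [0.422 0.065 0.059] [295. 218.]
side 0.16 [0.478 0.059 0.05 ] [278. 214.]
```

```bash
cat > kin.py <<'E'
import numpy as np,itertools
from scipy.spatial.transform import Rotation as R
from scipy.optimize import least_squares
D=[([1.488,.501,-.427,1.55,.221,1.138,-.21],[.22,-.612,.246],[-2.57,1.806,0]),
([.31,.31,-.86,1.74,.25,1.2,-1.69],[.5056,.1827,.312],[-2.698,1.609,0]),
([-.12,.73,-.75,1.43,.43,1.33,-2.02],[.5476,.3432,.1966],[2.549,-1.564,-.135]),
([.31,.61,-.64,1.48,.31,1.35,-1.95],[.616,.0568,.2408],[2.131,-2.13,-.188]),
([.3,.66,-.61,1.69,.39,1.04,-2.01],[.59,.0549,.1184],[2.156,-2.161,-.132]),
([.35,.54,-.64,1.92,.36,.92,-2.04],[.5026,.0572,.116],[2.163,-2.166,-.122]),
([.28,.81,-.6,1.58,.29,1.4,-1.97],[.5058,.0567,.1078],[1.924,-1.928,-.519]),
([.21,1.01,-.55,1.28,.26,1.72,-1.93],[.5353,.0508,.1091],[1.765,-1.767,-.722])]
AX="zyzyzyz"
def fk(q,sg,v):
    # v: c0, c7, d1,a1,d3,a3,a4,d5,a5,d7
    c0,c7,d1,a1,d3,a3,a4,d5,a5,d7=v
    L=[(a1,d1),(0,0),(a3,d3),(a4,0),(a5,d5),(0,0),(0,d7)]
    C=R.from_euler("z",c0);p=np.zeros(3)
    for i in range(7):
        C=C*R.from_euler(AX[i],sg[i]*q[i]);a,d=L[i];p=p+C.apply([a,0,d])
    return p,C*R.from_euler("z",c7)
def res(v,sg):
    r=[]
    for q,p,w in D:
        P,C=fk(q,sg,v);r+=list((P-p)*4);r+=list((C.inv()*R.from_rotvec(w)).as_rotvec())
    return np.array(r)
if __name__=="__main__":
    best=[]
    for s in itertools.product([1,-1],repeat=4):
        sg=[s[0],1,s[1],1,s[2],1,s[3]]
        for c0 in(0,1.57,-1.57,3.14):
            for c7 in(0,1.57,-1.57,3.14):
                f=least_squares(res,[c0,c7,.35,0,.4,0,0,.4,0,.25],args=(sg,),max_nfev=60);best.append((f.cost,sg,f.x))
    best.sort(key=lambda b:b[0])
    for b in best[:4]:print(b[0],b[1],np.round(b[2],3).tolist())
    np.savez("kin.npz",sg=best[0][1],v=best[0][2])
E
python3 kin.py
```

```text
0.001998685493065963 [-1, 1, -1, 1, -1, 1, -1] [6.261, 3.123, 0.34, 0.002, 0.518, -0.001, -0.015, 0.46, 0.023, 0.35]
0.0019986854930660004 [-1, 1, -1, 1, -1, 1, -1] [-0.022, 3.123, 0.34, 0.002, 0.518, -0.001, -0.015, 0.46, 0.023, 0.35]
0.0019986854930660017 [-1, 1, -1, 1, -1, 1, -1] [-0.022, -3.16, 0.34, 0.002, 0.518, -0.001, -0.015, 0.46, 0.023, 0.35]
0.0019986854930660247 [-1, 1, -1, 1, -1, 1, -1] [6.261, 3.123, 0.34, 0.002, 0.518, -0.001, -0.015, 0.46, 0.023, 0.35]
```

```bash
cat > ik.py <<'E'
from h import *
from kin import fk,least_squares
k=np.load("kin.npz");sg,v=k["sg"],k["v"]
lo=np.array([-2.88,-.31,-1.54,.2,-1.41,.19,-2.57])+.05;hi=np.array([2.88,2.03,1.56,2.42,4.55,2.02,2.57])-.05
def ik(p,M,q0):
    C=R.from_matrix(M)
    f=least_squares(lambda q:np.r_[(fk(q,sg,v)[0]-p)*5,(C.inv()*fk(q,sg,v)[1]).as_rotvec(),.02*(q-q0)],np.clip(q0,lo+1e-3,hi-1e-3),bounds=(lo,hi))
    q=f.x;P,Cc=fk(q,sg,v);return q,np.linalg.norm(P-p),np.degrees((C.inv()*Cc).magnitude())
def path(q,wps,n=8):
    bad=0;W=[]
    for a,b in zip(wps[:-1],wps[1:]):
        for i in range(1,n+1):
            w=[a[j]+(b[j]-a[j])*i/n for j in range(5)] # x,y,z,yaw,tip
            p,M=lip(w[0],w[2],w[4],y=w[1],yaw=w[3]);qn,ep,er=ik(p,M,q);bad=max(bad,ep*1000+er);q=qn
        W.append((np.round(q,2).tolist(),round(ep*1000,1),round(er,1)))
    return q,bad,W
E
python3 - <<'E'
from ik import *
q0=np.array(bot.get_state()["q"])
for yaw in(-120,-90,-60,-30,0,30,60,90):
  for x,y in((.52,-.234),):
    q,bad,W=path(q0,[(.394,.051,.077,0,-34),(.42,.051,.2,0,-30),(x,y-.0,.2,yaw,-25),(x,y,.12,yaw,20),(x,y,.08,yaw,70)])
    print(yaw,round(bad,1));[print("   ",*w) for w in W]
E
```

```text
-120 55.5
    [0.22, 0.85, -0.59, 1.21, 0.23, 1.87, -1.93] 0.0 0.0
    [1.09, 0.5, -0.16, 1.65, -0.49, 1.31, -2.52] 0.0 0.0
    [-0.51, 0.84, 1.51, 1.75, -0.71, 1.31, -2.52] 1.2 0.9
    [-0.83, 1.29, 1.51, 1.63, -0.48, 1.28, -2.52] 24.2 31.3
-90 32.8
    [0.22, 0.85, -0.59, 1.21, 0.23, 1.87, -1.93] 0.0 0.0
    [0.97, 0.75, -0.27, 1.23, -0.25, 1.61, -2.37] 0.0 0.0
    [-0.2, 0.43, 0.79, 1.75, -0.18, 1.0, -2.52] 0.0 0.0
    [-1.16, 1.25, 1.51, 2.07, -0.54, 0.66, -2.52] 20.9 11.9
-60 9.6
    [0.22, 0.85, -0.59, 1.21, 0.23, 1.87, -1.93] 0.0 0.0
    [0.78, 0.95, -0.37, 0.86, -0.01, 1.9, -2.14] 0.0 0.0
    [0.64, 0.34, -0.32, 1.75, 0.27, 0.94, -2.42] 0.0 0.0
    [-1.33, 1.15, 1.51, 2.35, -0.77, 0.24, -2.15] 5.3 4.3
-30 63.7
    [0.22, 0.85, -0.59, 1.21, 0.23, 1.87, -1.93] 0.0 0.0
    [0.46, 0.98, -0.06, 0.75, 0.0, 1.97, -1.68] 4.5 3.0
    [0.44, 0.33, -0.06, 1.76, 0.05, 0.89, -1.73] 0.0 0.0
    [1.72, -0.08, -1.49, 2.37, 0.68, 0.24, -2.52] 39.4 24.3
0 32.3
    [0.22, 0.85, -0.59, 1.21, 0.23, 1.87, -1.93] 0.0 0.0
    [0.2, 0.98, 0.12, 0.77, 0.09, 1.97, -1.26] 0.8 0.6
    [0.35, 0.33, 0.07, 1.75, -0.12, 0.9, -1.08] 0.0 0.0
    [2.04, 0.77, -1.24, 2.37, -0.95, 0.24, 0.49] 19.8 12.5
30 0.0
    [0.22, 0.85, -0.59, 1.21, 0.23, 1.87, -1.93] 0.0 0.0
    [0.33, 0.87, -0.6, 1.09, 0.67, 1.88, -1.25] 0.0 0.0
    [1.06, 0.45, -0.89, 1.75, 0.27, 0.98, -0.93] 0.0 0.0
    [2.04, 1.11, -1.36, 2.14, 0.04, 0.51, -0.1] 0.0 0.0
60 0.0
    [0.22, 0.85, -0.59, 1.21, 0.23, 1.87, -1.93] 0.0 0.0
    [0.34, 0.69, -0.73, 1.5, 0.81, 1.67, -1.06] 0.0 0.0
    [1.16, 0.53, -1.05, 1.75, 0.32, 1.08, -0.48] 0.0 0.0
    [1.74, 1.17, -1.25, 1.68, 0.05, 1.14, 0.14] 0.0 0.0
90 0.0
    [0.22, 0.85, -0.59, 1.21, 0.23, 1.87, -1.93] 0.0 0.0
    [0.45, 0.45, -0.89, 1.92, 0.92, 1.38, -0.83] 0.0 0.0
    [1.2, 0.57, -1.13, 1.74, 0.36, 1.19, -0.01] 0.0 0.0
    [1.35, 1.23, -1.12, 1.22, 0.1, 1.68, 0.37] 0.0 0.0
```

Run:
```python
from ik import *
q0=np.array(bot.get_state()["q"])
q,bad,W=path(q0,[(.394,.051,.077,0,-34),(.40,.051,.165,0,-32),(.52,-.205,.165,90,-28),(.52,-.205,.09,90,10),(.52,-.205,.065,90,78)])
print(bad,*W,sep="\n")
p,M=here()
T=[(*lip(.40,.051,.165,-32,),9,0),(*lip(.52,.165,-28,y=-.205,yaw=90),27,0)]
T[0]=(*lip(.40,.165,-32,y=.051),9,0)
p,M=plan(p,M,T)
```

```text
0.02254411641986845
([0.22, 0.88, -0.58, 1.27, 0.23, 1.82, -1.93], np.float64(0.0), np.float64(0.0))
([0.32, 0.55, -0.85, 1.93, 0.98, 1.42, -0.99], np.float64(0.0), np.float64(0.0))
([1.03, 0.53, -1.11, 1.87, 0.54, 1.08, -0.3], np.float64(0.0), np.float64(0.0))
([1.37, 1.38, -1.2, 1.2, 0.12, 1.71, 0.33], np.float64(0.0), np.float64(0.0))
[[-0,0.007,-0.008,0.3,0,-0,0],[-0,0.007,-0.008,0.3,0,-0,0],[-0,0.007,-0.008,0.2,0,-0,0],[-0,0.007,-0.007,0.3,0,-0,0],[-0,0.007,-0.008,0.3,0,-0,0],[-0,0.007,-0.008,0.3,0,-0,0],[-0,0.006,-0.008,0.3,0,-0,0],[-0,0.007,-0.009,0.2,0,-0,0],[-0,0.007,-0.008,0.3,0,-0,0],[0.004,0.001,0,0.1,2.1,-2.6,0],[0.005,0.001,0.001,0.1,2.2,-2.5,0],[0.004,0.001,0,0.1,2.1,-2.6,0]]
[[0.004,0.001,0.001,0.2,2.2,-2.5,0],[0.004,0.002,0.001,0.1,2.1,-2.6,0],[0.005,0.002,0.001,0.1,2.2,-2.5,0],[0.003,0.001,0.001,0.1,2.1,-2.6,0],[0.004,0.003,0.001,0.1,2.2,-2.5,0],[0.004,0.002,0.002,0.2,2.1,-2.6,0],[0.003,0.002,0.001,0.1,2.1,-2.6,0],[0.004,0.003,0.002,0.1,2.2,-2.5,0],[0.003,0.002,0.002,0.1,2.1,-2.6,0],[0.003,0.003,0.002,0.1,2.2,-2.5,0],[0.002,0.003,0.002,0.1,2.1,-2.6,0],[0.003,0.003,0.002,0.2,2.2,-2.5,0]]
[[0.002,0.004,0.002,0.1,2.1,-2.6,0],[0.002,0.003,0.002,0.1,2.1,-2.5,0],[0.002,0.003,0.002,0.1,2.2,-2.6,0],[0.002,0.004,0.003,0.1,2.1,-2.6,0],[0.001,0.003,0.002,0.1,2.2,-2.5,0],[0.001,0.004,0.003,0.2,2.1,-2.6,0],[0.001,0.003,0.002,0.1,2.2,-2.5,0],[0,0.004,0.003,0.1,2.1,-2.6,0],[0.001,0.004,0.002,0.1,2.1,-2.5,0],[-0,0.004,0.003,0.1,2.2,-2.6,0],[-0,0.003,0.002,0.1,2.1,-2.5,0],[-0.001,0.004,0.003,0.2,2.2,-2.6,0]]
```

>>> {"op": "move_arm", "data": {
  "rows": [
    [0,0.003,-0.003,0.3,0,0,0],
    [0,0.005,-0.006,0.3,0,0,0],
    [0,0.007,-0.008,0.2,0,0,0],
    [0,0.007,-0.008,0.3,0,0,0],
    [0,0.007,-0.008,0.3,0,0,0],
    [0,0.007,-0.008,0.3,0,0,0],
    [0,0.007,-0.008,0.3,0,0,0],
    [0,0.007,-0.008,0.2,0,0,0],
    [0,0.007,-0.008,0.3,0,0,0],
    [0,0.004,-0.005,0,0,0,0],
    [0,0,0,0,0,0,0]
  ]
}}

```text
time_s: 28.4
position: [0.5392, 0.0511, 0.2031]
eef_rot: [1.795, -1.796, -0.688]
force: [-0.3, 0.7, -3.4]
width: 0.0218
```

Run:
```python
from h import *
scoopstate()
im=bot.grab_frame("top");s=bot.grab_frame("side")
for c in("top","side"):
  for d in bot.boxes_of(c,"nut0")[:8]: print(c,round(d["score"],2),np.round(d["xyz"],3),np.round(proj(c,d["xyz"])))
```

```text
lip [0.3998 0.0512 0.1644] tip -31.9 F [-0.3  0.7 -3.4] w 0.0218 q [ 0.23  0.88 -0.58  1.28  0.22  1.8  -1.94]
top 0.59 [0.422 0.047 0.15 ] [294. 213.]
top 0.53 [0.418 0.017 0.15 ] [305. 215.]
top 0.51 [0.432 0.068 0.146] [286. 210.]
side 0.63 [0.416 0.022 0.154] [302. 185.]
side 0.42 [0.414 0.054 0.148] [299. 194.]
side 0.41 [0.438 0.037 0.146] [294. 189.]
side 0.37 [0.427 0.07  0.145] [293. 197.]
```

Four nuts are riding on the scoop. Carry it round to the drawer.

>>> {"op": "move_arm", "data": {
  "rows": [
    [0.002,0,0,0.1,1,-1.3,0],
    [0.004,0.001,0,0.1,2.1,-2.5,0],
    [0.004,0.001,0.001,0.1,2.2,-2.5,0],
    [0.004,0.001,0,0.1,2.1,-2.6,0],
    [0.004,0.001,0.001,0.2,2.2,-2.5,0],
    [0.004,0.002,0.001,0.1,2.1,-2.6,0],
    [0.005,0.002,0.001,0.1,2.2,-2.5,0],
    [0.003,0.001,0.001,0.1,2.1,-2.6,0],
    [0.004,0.003,0.001,0.1,2.2,-2.5,0],
    [0.004,0.002,0.002,0.2,2.1,-2.6,0],
    [0.003,0.002,0.001,0.1,2.1,-2.6,0],
    [0.004,0.003,0.002,0.1,2.2,-2.5,0]
  ]
}}

```text
time_s: 29.8
position: [0.5318, 0.001, 0.2054]
eef_rot: [2.239, -1.074, -0.413]
force: [0.5, 0.9, -4.7]
width: 0.0217
```

>>> {"op": "move_arm", "data": {
  "rows": [
    [0.003,0.002,0.002,0.1,2.1,-2.6,0],
    [0.003,0.003,0.002,0.1,2.2,-2.5,0],
    [0.002,0.003,0.002,0.1,2.1,-2.6,0],
    [0.003,0.003,0.002,0.2,2.2,-2.5,0],
    [0.002,0.004,0.002,0.1,2.1,-2.6,0],
    [0.002,0.003,0.002,0.1,2.1,-2.5,0],
    [0.002,0.003,0.002,0.1,2.2,-2.6,0],
    [0.002,0.004,0.003,0.1,2.1,-2.6,0],
    [0.001,0.003,0.002,0.1,2.2,-2.5,0],
    [0.001,0.004,0.003,0.2,2.1,-2.6,0],
    [0.001,0.003,0.002,0.1,2.2,-2.5,0],
    [0,0,0,0,0,0,0]
  ]
}}

```text
time_s: 31.0
position: [0.5245, -0.0471, 0.2091]
eef_rot: [2.452, -0.319, -0.122]
force: [-0.0, 0.2, -1.9]
width: 0.0214
```

Run:
```python
from h import *
scoopstate()
im=bot.grab_frame("top");s=bot.grab_frame("side")
for c in("top","side"):
  for d in bot.boxes_of(c,"nut0")[:8]: print(c,round(d["score"],2),np.round(d["xyz"],3),np.round(proj(c,d["xyz"])))
cv2.imwrite("pics/t10.png",im);cv2.imwrite("pics/s10.png",s)
p,M=here()
p,M=plan(p,M,[(*lip(.52,.165,-26,y=-.205,yaw=90),5,0),(*lip(.52,.085,5,y=-.205,yaw=90),12,0)])
plan(p,M,[(*lip(.52,.065,78,y=-.205,yaw=90),22,0)])
```

```text
lip [ 0.4888 -0.1793  0.1624] tip -28.6 F [-0.   0.2 -1.9] w 0.0214 q [ 0.26  0.65 -0.79  1.75  0.88  1.57 -1.11]
top 0.37 [ 0.528 -0.169  0.151] [371. 174.]
side 0.43 [ 0.479 -0.141  0.146] [300. 149.]
[[0,0.005,0.002,0.5,1.9,-2.4,0],[-0,0.005,0.001,0.5,1.9,-2.3,0],[-0,0.005,0.002,0.5,1.9,-2.4,0],[-0.001,0.004,0.001,0.5,1.9,-2.4,0],[-0.001,0.005,0.001,0.5,1.9,-2.3,0],[-0,0.002,0.004,2.6,-0,-0,0],[-0,0.003,0.003,2.6,-0,-0,0],[-0,0.002,0.003,2.5,-0,-0,0],[-0,0.003,0.003,2.6,-0,-0,0],[-0,0.003,0.004,2.6,-0,-0,0],[-0,0.003,0.002,2.6,-0,-0,0],[-0,0.003,0.003,2.6,-0,-0,0]]
[[-0,0.003,0.003,2.5,-0,-0,0],[-0,0.004,0.002,2.6,-0,-0,0],[-0,0.003,0.003,2.6,-0,-0,0],[-0,0.004,0.002,2.6,-0,-0,0],[-0,0.003,0.002,2.6,-0,-0,0]]
[[0,0.008,0.001,3.3,-0,0,0],[0,0.008,0.001,3.3,-0,0,0],[0,0.007,0.001,3.3,-0,0,0],[0,0.008,0,3.4,-0,0,0],[0,0.008,-0,3.3,-0,0,0],[0,0.008,-0.001,3.3,-0,0,0],[0,0.008,-0.001,3.3,-0,0,0],[0,0.007,-0.002,3.3,-0,0,0],[0,0.008,-0.002,3.3,-0,0,0],[0,0.007,-0.003,3.4,-0,0,0],[0,0.008,-0.003,3.3,-0,0,0],[0,0.007,-0.003,3.3,-0,0,0]]
[[0,0.007,-0.004,3.3,-0,0,0],[0,0.006,-0.005,3.3,-0,0,0],[0,0.007,-0.004,3.3,-0,0,0],[0,0.006,-0.005,3.4,-0,0,0],[0,0.005,-0.005,3.3,-0,0,0],[0,0.006,-0.006,3.3,-0,0,0],[0,0.005,-0.006,3.3,-0,0,0],[0,0.005,-0.006,3.3,-0,0,0],[0,0.004,-0.007,3.3,-0,0,0],[0,0.004,-0.007,3.4,-0,0,0]]
```

>>> {"op": "move_arm", "data": {
  "rows": [
    [0,0.005,0.002,0.5,1.9,-2.4,0],
    [0,0.005,0.001,0.5,1.9,-2.3,0],
    [0,0.005,0.002,0.5,1.9,-2.4,0],
    [-0.001,0.004,0.001,0.5,1.9,-2.4,0],
    [-0.001,0.005,0.001,0.5,1.9,-2.3,0],
    [0,0,0,0,0,0,0]
  ]
}}

```text
time_s: 31.8
position: [0.5193, -0.0709, 0.2186]
eef_rot: [2.513, -0.001, 0.001]
force: [0.0, -0.1, -2.8]
width: 0.0217
```

Run:
```python
from h import *
scoopstate()
im=bot.grab_frame("top");s=bot.grab_frame("side")
for c in("top","side"):
  for d in bot.boxes_of(c,"nut0")[:8]: print(c,round(d["score"],2),np.round(d["xyz"],3),np.round(proj(c,d["xyz"])))
p,M=here();k=dict(y=-.205,yaw=90)
p,M=plan(p,M,[(*lip(.52,.085,5,**k),12,0)])
plan(p,M,[(*lip(.52,.078,40,**k),9,0),(*lip(.52,.068,78,**k),10,0)])
```

```text
lip [ 0.5193 -0.2056  0.1658] tip -26.0 F [ 0.  -0.1 -2.8] w 0.0217 q [ 0.38  0.53 -0.86  1.91  0.96  1.4  -0.92]
top 0.61 [ 0.519 -0.185  0.156] [378. 177.]
top 0.57 [ 0.5   -0.168  0.151] [371. 184.]
top 0.38 [0.75 0.1  0.05] [274. 113.]
top 0.37 [ 0.551 -0.182  0.156] [376. 166.]
[[-0,0.002,0.004,2.6,-0,-0,0],[-0,0.003,0.003,2.6,-0,-0,0],[-0,0.002,0.003,2.5,-0,-0,0],[-0,0.003,0.003,2.6,-0,-0,0],[-0,0.003,0.004,2.6,-0,-0,0],[-0,0.003,0.002,2.6,-0,-0,0],[-0,0.003,0.003,2.6,-0,-0,0],[-0,0.003,0.003,2.5,-0,-0,0],[-0,0.004,0.002,2.6,-0,-0,0],[-0,0.003,0.003,2.6,-0,-0,0],[-0,0.004,0.002,2.6,-0.1,-0,0],[-0,0.003,0.002,2.5,0,-0,0]]
[[-0,0.009,-0.002,3.9,0,-0,0],[-0,0.009,-0.002,3.9,0,-0,0],[-0,0.009,-0.003,3.9,0,-0,0],[-0,0.009,-0.004,3.9,0,-0,0],[-0,0.009,-0.004,3.9,0,-0,0],[-0,0.008,-0.005,3.9,0,-0,0],[-0,0.008,-0.005,3.9,0,-0,0],[-0,0.007,-0.006,3.9,0,-0,0],[-0,0.007,-0.006,3.8,0,-0.1,0],[-0,0.01,-0.001,3.8,0,0,0],[-0,0.009,-0.002,3.8,0,0,0],[-0,0.01,-0.003,3.8,0,0,0]]
[[-0,0.009,-0.003,3.8,0,0,0],[-0,0.009,-0.004,3.8,0,0,0],[-0,0.009,-0.004,3.8,0,0,0],[-0,0.008,-0.005,3.8,0,0,0],[-0,0.008,-0.006,3.8,0,0,0],[-0,0.008,-0.006,3.8,0,0,0],[-0,0.007,-0.007,3.8,0,0,0]]
```

>>> {"op": "move_arm", "data": {
  "rows": [
    [0,0.002,0.004,2.6,0,0,0],
    [0,0.003,0.003,2.6,0,0,0],
    [0,0.002,0.003,2.5,0,0,0],
    [0,0.003,0.003,2.6,0,0,0],
    [0,0.003,0.004,2.6,0,0,0],
    [0,0.003,0.002,2.6,0,0,0],
    [0,0.003,0.003,2.6,0,0,0],
    [0,0.003,0.003,2.5,0,0,0],
    [0,0.004,0.002,2.6,0,0,0],
    [0,0.003,0.003,2.6,0,0,0],
    [0,0.004,0.002,2.6,0,0,0],
    [0,0.003,0.002,2.5,0,0,0]
  ]
}}

```text
time_s: 33.2
position: [0.5199, -0.1172, 0.1997]
eef_rot: [3.055, -0.0, -0.0]
force: [-0.9, -0.0, -2.7]
width: 0.0218
```

>>> {"op": "move_arm", "data": {
  "rows": [
    [0,0.009,-0.002,3.9,0,0,0],
    [0,0.009,-0.002,3.9,0,0,0],
    [0,0.009,-0.003,3.9,0,0,0],
    [0,0.009,-0.004,3.9,0,0,0],
    [0,0.009,-0.004,3.9,0,0,0],
    [0,0.008,-0.005,3.9,0,0,0],
    [0,0.008,-0.005,3.9,0,0,0],
    [0,0.007,-0.006,3.9,0,0,0],
    [0,0.007,-0.006,3.8,0,0,0],
    [0,0.01,-0.001,3.8,0,0,0],
    [0,0.009,-0.002,3.8,0,0,0],
    [0,0.01,-0.003,3.8,0,0,0]
  ]
}}

```text
time_s: 34.4
position: [0.52, -0.2273, 0.2109]
eef_rot: [-2.418, -0.001, 0.001]
force: [-0.3, 0.1, -1.7]
width: 0.0218
```

>>> {"op": "move_arm", "data": {
  "rows": [
    [0,0.009,-0.003,3.8,0,0,0],
    [0,0.009,-0.004,3.8,0,0,0],
    [0,0.009,-0.004,3.8,0,0,0],
    [0,0.008,-0.005,3.8,0,0,0],
    [0,0.008,-0.006,3.8,0,0,0],
    [0,0.008,-0.006,3.8,0,0,0],
    [0,0.007,-0.007,3.8,0,0,0],
    [0,0,0,0,0,0,0],
    [0,0,0,0,0,0,0]
  ]
}}

```text
time_s: 35.3
position: [0.5202, -0.2895, 0.1852]
eef_rot: [-1.956, -0.0, 0.001]
force: [0.5, 1.3, -1.6]
width: 0.0216
```

Run:
```python
from h import *
scoopstate()
im=bot.grab_frame("top");s=bot.grab_frame("side")
for c in("top","side"):
  for d in bot.boxes_of(c,"nut0")[:8]: print(c,round(d["score"],2),np.round(d["xyz"],3),np.round(proj(c,d["xyz"])))
cv2.imwrite("pics/t11.png",im);cv2.imwrite("pics/s11.png",s)
```

```text
lip [ 0.5201 -0.2059  0.0671] tip 77.9 F [ 0.5  1.3 -1.6] w 0.0216 q [ 1.35  1.34 -1.14  1.19  0.06  1.7   0.38]
top 0.44 [ 0.529 -0.188  0.034] [371. 183.]
top 0.42 [ 0.472 -0.22   0.033] [383. 202.]
```

Run:
```python
from h import *
p,M=here();k=dict(y=-.205,yaw=90)
p,M=plan(p,M,[(*lip(.52,.13,60,**k),4,0),(*lip(.52,.18,30,**k),4,0),(*lip(.52,.2,0,**k),4,0)])
p,M=plan(p,M,[(*lip(.55,.16,0,y=-.02,yaw=60),8,0)])
```

```text
[[-0,-0.022,0.002,-4.4,0,0,0],[-0,-0.023,-0,-4.5,0,0.1,0],[-0,-0.022,-0.002,-4.4,0,0.1,0],[-0,-0.023,-0.003,-4.5,0.1,0,0],[-0,-0.022,0.006,-7.5,-0,-0,0],[-0,-0.023,0.003,-7.5,-0,-0,0],[-0,-0.022,-0.001,-7.5,-0,-0,0],[-0,-0.023,-0.003,-7.5,-0,-0,0],[-0,-0.014,0.009,-7.5,-0,-0,0],[-0,-0.016,0.007,-7.5,-0,-0,0],[-0,-0.016,0.005,-7.5,-0,-0,0],[-0,-0.017,0.003,-7.5,-0,-0,0]]
[[0.01,-0.022,0.001,-0,-0.7,3.7,0],[0.008,-0.023,0.001,0,-0.6,3.7,0],[0.007,-0.023,0.001,-0,-0.7,3.7,0],[0.006,-0.023,0.001,0,-0.6,3.7,0],[0.004,-0.024,0.001,-0,-0.7,3.6,0],[0.002,-0.024,0.001,0,-0.6,3.7,0],[0.001,-0.024,0.001,-0,-0.7,3.7,0],[-0.001,-0.024,0.001,0,-0.6,3.7,0]]
```

>>> {"op": "move_arm", "data": {
  "rows": [
    [0,-0.022,0.002,-4.4,0,0,0],
    [0,-0.023,0,-4.5,0,0,0],
    [0,-0.022,-0.002,-4.4,0,0,0],
    [0,-0.023,-0.003,-4.5,0,0,0],
    [0,-0.022,0.006,-7.5,0,0,0],
    [0,-0.023,0.003,-7.5,0,0,0],
    [0,-0.022,-0.001,-7.5,0,0,0],
    [0,-0.023,-0.003,-7.5,0,0,0],
    [0,-0.014,0.009,-7.5,0,0,0],
    [0,-0.016,0.007,-7.5,0,0,0],
    [0,-0.016,0.005,-7.5,0,0,0],
    [0,-0.017,0.003,-7.5,0,0,0]
  ]
}}

```text
time_s: 36.7
position: [0.519, -0.1063, 0.3076]
eef_rot: [2.962, 0.003, 0.006]
force: [0.3, 0.1, -3.5]
width: 0.0218
```

>>> {"op": "move_arm", "data": {
  "rows": [
    [0.01,-0.022,0.001,0,-0.7,3.7,0],
    [0.008,-0.023,0.001,0,-0.6,3.7,0],
    [0.007,-0.023,0.001,0,-0.7,3.7,0],
    [0.006,-0.023,0.001,0,-0.6,3.7,0],
    [0.004,-0.024,0.001,0,-0.7,3.6,0],
    [0.002,-0.024,0.001,0,-0.6,3.7,0],
    [0.001,-0.024,0.001,0,-0.7,3.7,0],
    [-0.001,-0.024,0.001,0,-0.6,3.7,0],
    [0,0,0,0,0,0,0],
    [0,0,0,0,0,0,0]
  ]
}}

```text
time_s: 37.7
position: [0.597, 0.0653, 0.2666]
eef_rot: [2.875, -0.762, -0.066]
force: [-0.2, 0.5, -1.3]
width: 0.0217
```

Run:
```python
from h import *
scoopstate()
im=bot.grab_frame("top");s=bot.grab_frame("side")
for c in("top","side"):
  for d in bot.boxes_of(c,"nut0")[:9]: print(c,round(d["score"],2),np.round(d["xyz"],3),np.round(proj(c,d["xyz"])))
cv2.imwrite("pics/t12.png",im);cv2.imwrite("pics/s12.png",s)
c0=np.array([.4912,.3145]);a=np.radians(27);l=c0-.05*np.array([np.cos(a),np.sin(a)])
p,M=here()
p,M=plan(p,M,[(*lip(l[0],.10,0,y=l[1],yaw=27),12,0),(*lip(l[0],.01,0,y=l[1],yaw=27),9,0)])
```

```text
lip [ 0.5486 -0.0196  0.1599] tip 0.1 F [-0.2  0.5 -1.3] w 0.0217 q [ 0.41  0.6  -0.93  1.56  0.57  1.4  -1.14]
[[-0.016,-0.018,0.002,-0,-0.5,2.7,0],[-0.017,-0.017,0.002,-0,-0.5,2.7,0],[-0.017,-0.016,0.002,-0,-0.4,2.7,0],[-0.019,-0.015,0.003,-0,-0.5,2.7,0],[-0.019,-0.014,0.002,-0,-0.5,2.8,0],[-0.019,-0.014,0.003,-0,-0.5,2.7,0],[-0.02,-0.012,0.003,-0.1,-0.4,2.7,0],[-0.021,-0.012,0.003,0,-0.5,2.7,0],[-0.021,-0.011,0.003,0,-0.5,2.7,0],[-0.022,-0.009,0.004,0,-0.5,2.7,0],[-0.022,-0.009,0.003,0,-0.5,2.7,0],[-0.023,-0.007,0.004,0,-0.4,2.7,0]]
[[0,-0.002,0.01,0,-0,0,0],[0,-0.001,0.01,0,-0,0,0],[0,-0.002,0.01,0,-0,0,0],[0,-0.002,0.009,0,-0,0,0],[0,-0.002,0.01,0,-0,0,0],[0,-0.001,0.01,0,-0,0,0],[0,-0.002,0.01,0,-0,0,0],[0,-0.002,0.01,0,-0,0,0],[0,-0.002,0.01,0,-0,0,0]]
```

>>> {"op": "move_arm", "data": {
  "rows": [
    [-0.016,-0.018,0.002,0,-0.5,2.7,0],
    [-0.017,-0.017,0.002,0,-0.5,2.7,0],
    [-0.017,-0.016,0.002,0,-0.4,2.7,0],
    [-0.019,-0.015,0.003,0,-0.5,2.7,0],
    [-0.019,-0.014,0.002,0,-0.5,2.8,0],
    [-0.019,-0.014,0.003,0,-0.5,2.7,0],
    [-0.02,-0.012,0.003,0,-0.4,2.7,0],
    [-0.021,-0.012,0.003,0,-0.5,2.7,0],
    [-0.021,-0.011,0.003,0,-0.5,2.7,0],
    [-0.022,-0.009,0.004,0,-0.5,2.7,0],
    [-0.022,-0.009,0.003,0,-0.5,2.7,0],
    [-0.023,-0.007,0.004,0,-0.4,2.7,0]
  ]
}}

```text
time_s: 39.1
position: [0.5343, 0.3374, 0.2066]
eef_rot: [2.55, -1.566, -0.135]
force: [0.4, -0.4, -2.3]
width: 0.0218
```

>>> {"op": "move_arm", "data": {
  "rows": [
    [0,0,0,0,0,0,0],
    [0,0,0,0,0,0,0],
    [0,0,0,0,0,0,0]
  ]
}}

```text
time_s: 39.4
position: [0.5347, 0.3361, 0.2067]
eef_rot: [2.551, -1.563, -0.134]
force: [-0.1, -0.2, -1.6]
width: 0.0213
```

Run:
```python
from h import *
scoopstate()
im=bot.grab_frame("top");s=bot.grab_frame("side")
for c in("top","side"):
  for d in bot.boxes_of(c,"nut0")[:9]: print(c,round(d["score"],2),np.round(d["xyz"],3),np.round(proj(c,d["xyz"])))
p,M=here();S=M@G["TSr"].T;o=p-S@G["gp"]
for q in([-.05,.042,0],[-.05,-.042,0],[.04,.042,.034],[.04,-.042,.034]):
  for f,c in((im,"top"),(s,"side")):
    u=proj(c,o+S@np.array(q));cv2.circle(f,tuple(int(round(v)) for v in u),1,(0,0,255),-1)
f=lambda im,x,y,w,h:cv2.resize(im[y:y+h,x:x+w],(400,300),interpolation=cv2.INTER_CUBIC)
a=np.vstack([np.hstack([f(im,250,100,200,150),f(im,150,150,120,90)]),np.hstack([f(s,200,110,160,120),f(s,170,190,120,90)])])
cv2.imwrite("pics/c13.png",cv2.convertScaleAbs(a,alpha=1.6))
```

```text
lip [0.4477 0.2917 0.0999] tip 0.1 F [-0.1 -0.2 -1.6] w 0.0213 q [-0.07  0.72 -0.82  1.47  0.46  1.34 -2.05]
top 0.53 [ 0.517 -0.215  0.033] [380. 187.]
top 0.46 [ 0.473 -0.22   0.031] [382. 202.]
top 0.38 [ 0.548 -0.213  0.031] [379. 177.]
side 0.22 [ 0.625 -0.208  0.066] [265. 146.]
```

View pics/c13.png

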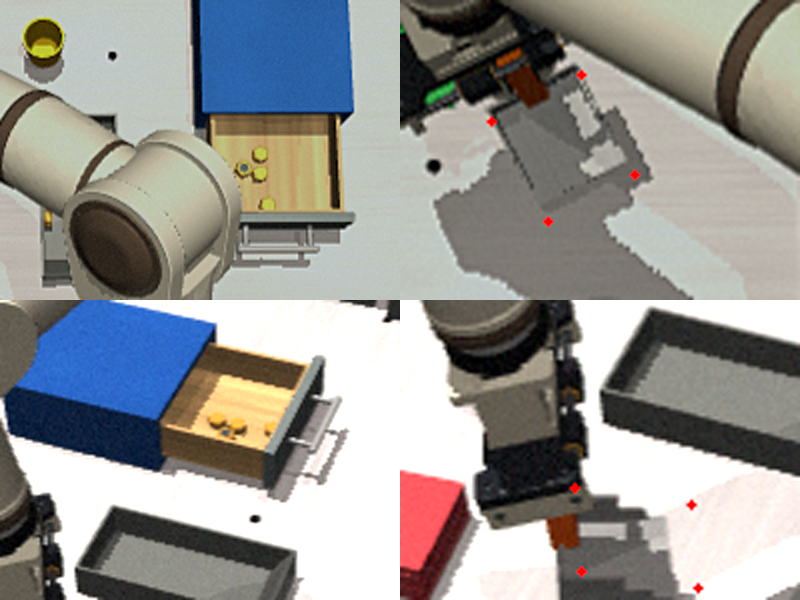

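```bash
python3 - <<'E'
from h import *
Ry=R.from_euler("y",-6.5,degrees=True).as_matrix()
np.savez("grasp.npz",TSr=Ry.T@G["TSr"],gp=G["gp"])
E
python3 - <<'E'
from h import *
scoopstate()
im=bot.grab_frame("top");p,M=here();S=M@G["TSr"].T;o=p-S@G["gp"]
for q in([-.05,.042,0],[-.05,-.042,0]):print(proj("top",o+S@np.array(q)), "observed approx", (150+145*.3,150+208*.3),(150+235*.3,150+160*.3))
c0=np.array([.4912,.3145]);a=np.radians(27);l=c0-.05*np.array([np.cos(a),np.sin(a)])
plan(p,M,[(*lip(l[0],.05,0,y=l[1],yaw=27),5,0),(*lip(l[0],.006,0,y=l[1],yaw=27),7,0)])
E
```

```text
lip [0.4587 0.2981 0.0896] tip 6.6 F [-0.5  0.3 -2. ] w 0.0216 q [-0.07  0.72 -0.82  1.47  0.46  1.34 -2.05]
[192.14802758 212.76286608] observed approx (193.5, 212.4) (220.5, 198.0)
[218.43150621 199.17582987] observed approx (193.5, 212.4) (220.5, 198.0)
[[0,-0.002,0.01,-1.3,0,0,0],[0,-0.001,0.01,-1.3,0,0,0],[0,-0.002,0.01,-1.4,0,0,0],[0,-0.003,0.009,-1.3,0,0,0],[0,-0.002,0.01,-1.3,0,0,0],[0,-0.002,0.006,-0,0,0,0],[0,-0.002,0.006,-0,0,0,0],[0,-0.001,0.006,-0,0,0,0],[0,-0.002,0.006,-0,0,0,0],[0,-0.002,0.006,-0,0,0,0],[0,-0.002,0.006,-0,0,0,0],[0,-0.002,0.006,-0,0,0,0]]
```

Model now matches the observed lip corners. Lower it level.

>>> {"op": "move_arm", "data": {
  "rows": [
    [0,-0.002,0.01,-1.3,0,0,0],
    [0,-0.001,0.01,-1.3,0,0,0],
    [0,-0.002,0.01,-1.4,0,0,0],
    [0,-0.003,0.009,-1.3,0,0,0],
    [0,-0.002,0.01,-1.3,0,0,0],
    [0,-0.002,0.006,0,0,0,0],
    [0,-0.002,0.006,0,0,0,0],
    [0,-0.001,0.006,0,0,0,0],
    [0,-0.002,0.006,0,0,0,0],
    [0,-0.002,0.006,0,0,0,0],
    [0,-0.002,0.006,0,0,0,0],
    [0,-0.001,0.004,0,0,0,0]
  ]
}}

```text
time_s: 40.85
position: [0.5331, 0.3373, 0.1141]
eef_rot: [2.464, -1.507, -0.219]
force: [0.5, 0.2, -3.4]
width: 0.022
```

>>> {"op": "move_arm", "data": {
  "rows": [
    [0,0,0.002,0,0,0,0],
    [0,0,0.002,0,0,0,0],
    [0,0,0,0,0,0,0],
    [0,0,0,0,0,0,0]
  ]
}}

```text
time_s: 41.25
position: [0.5322, 0.3371, 0.1111]
eef_rot: [2.465, -1.507, -0.219]
force: [-0.3, 0.8, -2.2]
width: 0.022
```

>>> {"op": "move_arm", "data": {
  "rows": [
    [0,0,0.001,0,0,0,0],
    [0,0,0.001,0,0,0,0],
    [0,0,0,0,0,0,0]
  ]
}}

```text
time_s: 41.55
position: [0.5317, 0.3369, 0.1092]
eef_rot: [2.465, -1.507, -0.219]
force: [-0.2, -0.3, -0.5]
width: 0.0219
```

```bash
python3 -c "
from h import *
scoopstate()"
```

```text
lip [0.4445 0.2924 0.0026] tip 0.0 F [-0.2 -0.3 -0.5] w 0.0219 q [-0.13  0.89 -0.76  1.43  0.5   1.34 -2.05]
```

>>> {"op": "move_arm", "data": {
  "rows": [
    [0,0,0.001,0,0,0,0],
    [0,0,0.001,0,0,0,0],
    [0,0,0.001,0,0,0,0],
    [0,0,0,0,0,0,0],
    [0,0,0,0,0,0,0]
  ]
}}

```text
time_s: 42.05
position: [0.532, 0.3371, 0.1088]
eef_rot: [2.466, -1.509, -0.217]
force: [1.9, -0.6, 11.1]
width: 0.0219
```

>>> {"op": "move_arm", "data": {
  "rows": [
    [0,0,-0.002,0,0,0,0],
    [0,0,0,0,0,0,30],
    [0,0,0,0,0,0,40],
    [0,0,0,0,0,0,60],
    [0,0,0,0,0,0,100],
    [0,0,0,0,0,0,100],
    [0,0,0,0,0,0,100],
    [0,0,0,0,0,0,100],
    [0,0,0,0,0,0,100]
  ]
}}

```text
time_s: 42.95
position: [0.5313, 0.3366, 0.108]
eef_rot: [2.464, -1.507, -0.219]
force: [-0.3, -0.9, -0.5]
width: 0.0791
```

Run:
```python
from h import *
scoopstate();p,M=here()
plan(p,M,[(p-M[:,2]*.10,M,6,100),(np.array([.48,.13,.32]),down(-40),12,100)])
```

```text
lip [0.4441 0.2921 0.0015] tip -0.0 F [-0.3 -0.9 -0.5] w 0.0791 q [-0.13  0.89 -0.76  1.43  0.5   1.33 -2.05]
[[-0,0,-0.017,0,0,0,100],[0,0,-0.016,0,0,0,100],[0,-0,-0.017,0,0,0,100],[0,-0,-0.017,0,0,0,100],[0,-0,-0.016,0,0,0,100],[0,-0,-0.017,0,0,0,100],[0.013,0.016,-0.005,1.4,0.3,-1.9,100],[0.013,0.017,-0.006,1.3,0.3,-1.9,100],[0.013,0.016,-0.006,1.4,0.2,-1.9,100],[0.011,0.017,-0.006,1.3,0.3,-1.9,100],[0.012,0.018,-0.007,1.4,0.3,-1.9,100],[0.01,0.017,-0.007,1.3,0.3,-1.9,100]]
[[0.01,0.018,-0.007,1.4,0.3,-1.9,100],[0.01,0.018,-0.008,1.3,0.2,-1.9,100],[0.009,0.018,-0.008,1.4,0.3,-1.9,100],[0.009,0.018,-0.009,1.3,0.3,-1.8,100],[0.008,0.018,-0.009,1.4,0.3,-1.9,100],[0.007,0.018,-0.009,1.4,0.2,-1.9,100]]
```

>>> {"op": "move_arm", "data": {
  "rows": [
    [0,0,-0.01,0,0,0,100],
    [0,0,-0.017,0,0,0,100],
    [0,0,-0.017,0,0,0,100],
    [0,0,-0.017,0,0,0,100],
    [0,0,-0.017,0,0,0,100],
    [0,0,-0.022,0,0,0,100],
    [0.013,0.016,-0.005,1.4,0.3,-1.9,100],
    [0.013,0.017,-0.006,1.3,0.3,-1.9,100],
    [0.013,0.016,-0.006,1.4,0.2,-1.9,100],
    [0.011,0.017,-0.006,1.3,0.3,-1.9,100],
    [0.012,0.018,-0.007,1.4,0.3,-1.9,100],
    [0.01,0.017,-0.007,1.3,0.3,-1.9,100]
  ]
}}

```text
time_s: 44.15
position: [0.5185, 0.2398, 0.2642]
eef_rot: [2.721, -1.306, -0.111]
force: [-0.5, 0.4, 1.0]
width: 0.0919
```

>>> {"op": "move_arm", "data": {
  "rows": [
    [0.01,0.018,-0.007,1.4,0.3,-1.9,100],
    [0.01,0.018,-0.008,1.3,0.2,-1.9,100],
    [0.009,0.018,-0.008,1.4,0.3,-1.9,100],
    [0.009,0.018,-0.009,1.3,0.3,-1.8,100],
    [0.008,0.018,-0.009,1.4,0.3,-1.9,100],
    [0.007,0.018,-0.009,1.4,0.2,-1.9,100],
    [0,0,0,0,0,0,100],
    [0,0,0,0,0,0,100],
    [0,0,0,0,0,0,100]
  ]
}}

```text
time_s: 45.05
position: [0.4799, 0.1311, 0.3207]
eef_rot: [-2.951, 1.074, -0.0]
force: [-1.0, 0.1, 0.6]
width: 0.0919
```

Run:
```python
from h import *
p,M=here();print(np.round(p,3),bot.get_state()["force"])
for c in("wrist","side","top"):
  im=bot.grab_frame(c);cv2.imwrite(f"pics/f_{c}.png",im)
  for n in("nut0","scoop_grip","scoop"):
    for d in bot.boxes_of(c,n)[:6]: print(c,n,round(d["score"],2),np.round(d["xyz"],3),np.round(proj(c,d["xyz"])))
  # orange grip top blob and yellow blob in bin
  hsv=cv2.cvtColor(im,cv2.COLOR_BGR2HSV)
  for nm,lo,hi in(("orange",(3,180,60),(14,255,255)),("brass",(15,110,90),(32,255,255))):
    k,_,st,ce=cv2.connectedComponentsWithStats(cv2.inRange(hsv,lo,hi))
    for i in range(1,k):
      if st[i,4]>6: print("  ",nm,st[i].tolist(),np.round(unproj(c,ce[i],.13 if nm=="orange" else .016),3))
  g=[proj(c,x) for x in([.3765,.1125,.02],[.61,.1125,.02])]
```

```text
[0.48  0.131 0.321] [-0.9549329   0.10765042  0.56167419]
wrist nut0 0.54 [0.464 0.102 0.029] [289. 201.]
wrist nut0 0.52 [ 0.451 -0.125  0.045] [383. 327.]
wrist scoop_grip 0.8 [0.496 0.321 0.003] [198.  50.]
wrist scoop_grip 0.63 [0.166 0.304 0.004] [ 40. 221.]
wrist scoop_grip 0.51 [0.736 0.098 0.043] [473.  59.]
wrist scoop 0.91 [0.163 0.31  0.002] [ 37. 219.]
wrist scoop 0.67 [0.498 0.324 0.003] [197.  47.]
   brass [444, 24, 60, 64, 1339] [0.744 0.095 0.016]
   brass [91, 158, 21, 13, 136] [0.298 0.303 0.016]
   brass [280, 196, 14, 12, 77] [0.459 0.1   0.016]
   brass [86, 275, 14, 54, 275] [0.134 0.172 0.016]
   brass [473, 282, 10, 46, 200] [ 0.576 -0.211  0.016]
side scoop_grip 0.73 [ 0.162  0.318 -0.001] [358. 323.]
side scoop_grip 0.64 [0.585 0.501 0.008] [180. 331.]
side scoop_grip 0.18 [0.5   0.328 0.004] [237. 290.]
side scoop 0.82 [0.586 0.499 0.008] [180. 331.]
side scoop 0.67 [ 0.165  0.317 -0.001] [357. 323.]
side scoop 0.56 [0.5   0.331 0.004] [237. 291.]
   orange [213, 257, 17, 31, 227] [0.516 0.372 0.13 ]
   orange [229, 381, 41, 21, 333] [0.326 0.641 0.13 ]
  
[... 1266 characters left out ...]
0.082 0.016]
   brass [509, 152, 36, 58, 1775] [ 0.533 -0.66   0.016]
   brass [356, 159, 2, 11, 12] [ 0.594 -0.15   0.016]
   brass [418, 159, 4, 47, 66] [ 0.538 -0.338  0.016]
   brass [412, 167, 4, 38, 51] [ 0.524 -0.319  0.016]
   brass [368, 168, 34, 38, 455] [ 0.526 -0.236  0.016]
   brass [387, 168, 2, 5, 7] [ 0.574 -0.243  0.016]
   brass [184, 171, 8, 8, 43] [0.568 0.364 0.016]
   brass [387, 174, 3, 18, 31] [ 0.534 -0.242  0.016]
   brass [357, 199, 22, 7, 38] [ 0.47  -0.185  0.016]
   brass [90, 234, 11, 32, 296] [0.348 0.635 0.016]
   brass [207, 250, 5, 5, 19] [0.333 0.297 0.016]
   brass [43, 261, 16, 5, 80] [0.309 0.765 0.016]
   brass [0, 295, 32, 59, 286] [0.111 0.833 0.016]
```

Run:
```python
from h import *
for f,c in(("side0","side"),("f_side","side"),("top0","top"),("f_top","top")):
    im=cv2.imread(f"pics/{f}.png");h=cv2.cvtColor(im,cv2.COLOR_BGR2HSV)
    x,y,w,hh=(205,250,40,45) if c=="side" else (175,165,35,32)
    m=np.zeros(im.shape[:2],np.uint8);m[y:y+hh,x:x+w]=cv2.inRange(h,(2,150,40),(20,255,255))[y:y+hh,x:x+w]
    P=np.argwhere(m)[:,::-1].astype(np.float32);print(f,len(P),cv2.minAreaRect(P),P.min(0),P.max(0))
```

```text
side0 263 ((223.35552978515625, 272.5679931640625), (31.775104522705078, 9.101411819458008), 64.79888153076172) [214. 258.] [231. 287.]
f_side 269 ((221.63880920410156, 272.16998291015625), (32.14767837524414, 9.101411819458008), 64.79887390136719) [213. 257.] [230. 287.]
top0 131 ((192.2977752685547, 183.37640380859375), (21.941957473754883, 7.101986408233643), 57.9946174621582) [184. 173.] [200. 194.]
f_top 150 ((191.98529052734375, 181.691162109375), (22.165287017822266, 7.209470748901367), 57.528804779052734) [184. 171.] [200. 192.]
```

The grip's angle and size match the first pictures, so the scoop stands level within 1–2 mm of where it began. Handing in.

```bash
python3 -c "
from workcell import bot
print(bot.sign_off())"
```

```text
the job is handed in; nothing more can be done
None
```

I pulled the drawer out by 135 mm. Then I scooped four nuts out of the bin, tipped them into the drawer, put the scoop back near its starting place and moved the arm clear. I handed the job in at about 45 s; no verdict was reported.

**Last checks**
- **Drawer:** the last picture I viewed, taken after the tipping, shows it open with four nuts inside. In the final frames the detector reported only three of them.
- **Fifth nut:** it slipped off the scoop between the scoop and the bin wall and stayed in the bin. It is about 44 mm to the left of the bin's centre line, probably on edge against that wall. I did not get a close look at it.
- **Scoop:** it turned about 6.5° in the grip while scooping, which I corrected before setting it down. Its grip shows the same angle in the side view and within 0.5° in the top view as at the start, so it stands level, clear of the bin and the gripper.
- **Forces:** the highest I read while the scoop was in the bin was about 15 N, against the 50 N limit.
- **Bystanders:** I saw no contact with the plates, bushing or cup, but I did not measure their positions again at the end.

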